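# Shut and latch the kiln controller

## Robot

A 6-joint arm with a two-finger parallel gripper is mounted at the origin on a cart in front of the work surface, level with it; the furniture and walls round the work are solid. World frame = base frame: x ahead of the robot, y to its left, z up, the work surface at z = 0. Lengths are in m, angles in rad, forces in N, time in s.
With the tool pointing down it reaches from about 0.35 to 0.975 m from the base axis. Payload 4.9 kg.
Tool frame: the origin (TCP) lies at the very end of the fingers, on their centre line; the grasp point (between the pads) lies 19 mm behind it; z points along the fingers, y is the direction in which the jaws open and shut (so a half turn about z gives the same grasp; the last joint's range is limited). The gripper opens to 85 mm and grips with 20 to 120 N. Pads are 22 mm wide; open, the fingers measure 114 mm over their backs; the gripper's body (76 mm by 85 mm) begins 54 mm behind the grasp point. The pads swing forward as they close: fully open they stand 13 mm farther back than shut.
Start: joints at [0.999, 0.053, 1.613, -0, 1.476, -0.119], TCP at [0.273, 0.562, 0.208] pointing down, gripper open.
Joint ranges: [-3.01, 3.01], [-1.01, 2.22], [0.06, 2.58], [-1.02, 4.17], [0.09, 2.62], [-3.14, 3.14]. Speed limits (rad/s): [2.57, 2.57, 3.14, 3.14, 3.14, 3.14].

## Interface

Orientations are given as a rotation vector (axis times angle).
In Python, from station import ctrl gives the robot as it stands.
- The arm moves only by the tool step_arm, never from a script. Its argument "moves" is a list of rows, each a list of 5 numbers: the opening, from 0 (shut) to 1 (fully open), then the shift along the world's x, y, z in m, then the turn about the world's z in degrees. A call has 1 to 20 rows; each row shifts and turns the pose as measured when the row begins; what a row does not reach is not made up. A row lasts 1/8 s, in which the tool goes at most 62.5 mm and 10.7 degrees, less where a joint would pass 70% of its speed; a pose out of reach is approached as far as the arm can. A call is refused whole if a number of a shift passes 0.0625 or a number of a turn 10.7, either way. A call with a gripper value outside its range is refused whole. The fingers move at their own pace and stop on an object; "newtons" is the grip in N (left out, the last holds). Time passes only in rows, so rows that do not move let the fingers close. It gives the time, the measured TCP pose, the force and the opening at its end, in the units of the state.
- ctrl.get_obs(): the state, without advancing time (a new reading comes with each control period).
- ctrl.get_image(name): name is "scene" or "top" or "wrist"; returns a dict with "color" (400x640x3 uint8, red, green, blue), "camera_matrix" (3x3 intrinsics, pixels), "R" (3x3) and "t" (3): a world point X has camera coordinates R X + t; the wrist camera has in their place "T_tool_cam" (4x4, takes a point from camera to tool coordinates, whose origin is the TCP and whose axes are the flange's). Camera axes: x right, y down, z forward; pixel columns grow to the right and rows downward; lengths in m; the calibration is good to about 2 mm. The wrist camera is an equidistant fisheye: a pixel r from the principal point sees the ray r / f radians off the axis. A picture is of the moment at which its call begins: read the wrist's pose just before it. There is no depth.
- ctrl.finish_job(): hands the job in, once; it reports no verdict.
Trained networks look in a picture, given as the dict that the camera call returned (one of the last four; its "shot" number tells which), for a name from the list of things; names that differ only in an ending like _2 or _b are one class to them, and where a whole thing is asked for, a point or a joint stands for the part that bears it (a point fixed in the world has none). Each returns a list of dicts, best first, with "p" (0 to 1); they miss things now and then, are a little off and sometimes report something else, mostly with a low value. They report only what shows in the picture. A call takes as long as a camera call.
- ctrl.spot_in(picture, query): "bbox" ([left, top, right, bottom] in pixels, round what is visible of it).
The state is a dict: "t": time; "q": joint angles; "dq": joint speeds; "effort": joint torques, N m; "tool_pos": TCP position; "tool_rot": TCP orientation; "contact_force": force on the tool from outside, world axes, zero at the start; "wrist_torque": the same for the moment, N m; "opening": finger opening in m.
Only numpy, scipy, OpenCV 4.12 (cv2) and the standard library are available. Lean on these libraries where they do the work, as an engineer would, in place of code of your own. Each camera call takes 0.05 s, during which the arm holds its last target.

## Task

Lock the sprung cover of the kiln controller: take the flat driver from its bore in the tool block, press its blade into the slot of the latch so that the cover goes down, and turn the latch clockwise to its stop with the blade kept in the slot. Then stand the driver back in its bore so that it rests on its collar; the cover must stay shut, and the jar, stamp, cup and tile must stay where they are.

Things in the scene. Friction and masses are not known exactly. Their poses are not given: they have to be found in the camera images.
- driver_grip (a point): Flat driver (loose, 0.12 kg, 151 mm long) standing blade down in the tool block; this point: on its axis, mid-handle. z up the axis, x along the blade's width, y across the two flats of the oval wooden handle (28 mm along x, 20 mm along y: grip the flats). Handle from 37 mm below to 42 mm above this point; then a steel collar (24 mm wide, underside 47 mm below this point), an 8 mm shaft, the blade.
- driver_tip (a point): Middle of the end of the driver's blade, on its axis 109 mm below driver_grip, same axes. The blade is 12 mm wide along x; along y it is 2 mm thick at the end, 2.4 mm thick 4 mm higher up and 3 mm thick 10 mm higher up.
- bore (a point): Centre of the mouth of the driver's round bore (17 mm wide, 66 mm deep, bevelled) in the top of the tool block, a fixed wooden block 50 mm along x, 126 mm along y (yaw varies), 70 mm high; z up. The driver hangs in it by its collar, free to turn. A marker pen stands fixed in the block's other bore, 76 mm off along +y, its top 0.14 m above the bench.
- controller: Kiln controller: fixed grey console 160 mm wide (y), 130 mm deep (x), 45 mm high at its front (-x) and 111 mm at its rear, with a sloping hinged aluminium cover. Origin under its centre, z up. Hinge of the cover: level, along y, at x = -65 mm, z = 47 mm. Latch: slotted steel head, 22 mm across, in a dark round bezel near the cover's high rear edge, half-way across. A tall fixed lever press is near.
- slot_floor (a point): Middle of the slot's floor, on the latch's axis. z: out of the cover along that axis; y: along the slot (turns with the latch). Slot 4.2 mm wide (6 mm at the bevelled mouth), 5 mm deep, ends open; the bezel, 24 mm inside, rises 7 mm above the slot floor and stops the blade sliding out endways. Cover shut, z leans 27 degrees from vertical towards the console's front (-x); ajar, up to 5 more.
- cover (a joint): Angle of the cover, rad: 0.085 = ajar, as springs hold it at first; 0 = down on its stop. The latch's axis is 112 mm from the hinge along the cover, the slot floor 4 mm above the hinge's plane; it goes down 10 mm on an arc. Pressing on the latch takes 4 N at first, 6 N at the stop. Latched and let go, the cover lifts to 0.015 to 0.02 and is held there by the latch.
- latch (a joint): Turn of the latch, rad, clockwise as one looks at the cover: starts at 0 to 0.35, stops at 1.57 (locked), stays where left (friction 0.05 N m). 0: slot level across the cover; 1.57: slot up and down the slope. A tongue below, in line with the slot, hooks under a fixed keeper: with the cover more than 0.01 off its stop it is blocked near 0.5, so hold the cover down while turning.
- glaze_jar: Bystander: lidded glaze jar 58 mm wide, 73 mm high, upright (origin under its centre).
- maker_stamp: Bystander: turned wooden stamp 27 mm wide, 61 mm high, upright (origin under its centre).
- water_cup: Bystander: open enamel cup 72 mm wide, 64 mm high, upright (origin under its centre).
- test_tile: Bystander: fired clay test tile 72 x 40 x 9 mm, lying flat (origin under its centre).

How it is judged:
By the outcome, as a careful person would: the job done as asked, in the order asked, and still so for the second after the job is handed in, with the robot touching nothing.
It also fails if it takes over 61 s, if anything falls off the work surface, if the arm or the gripper's body presses on something with over 40 N, if the wrist force passes 120 N, or if a joint passes its speed limit or range.

## Working session

There is one attempt and no reset: what is moved stays moved. The work goes in short steps, Python scripts to look and compute and a tool call to move; the robot and the scene stay as the last step left them, time stands still between calls to the robot, and variables do not carry over. Pictures are saved under pics/ and viewed, and the job is handed in when it is done.

Besides the shell and the picture viewer there is one more tool, called after ">>>" in YAML: its name, and indented under it one key for each argument. step_arm: Moves the arm, as the interface text tells. Its arguments: {"type":"object","properties":{"moves":{"type":"array","items":{"type":"array","items":{"type":"number"}}},"newtons":{"type":"number"}},"required":["moves"]}

```bash
ls; mkdir -p pics; cat > h.py <<'E'
from station import ctrl
import numpy as np, cv2
from scipy.spatial.transform import Rotation as Ro
def save(d,n,crop=None,s=1):
    im=d["color"][:,:,::-1]
    if crop: l,t,r,b=crop; im=im[t:b,l:r]
    if s!=1: im=cv2.resize(im,None,fx=s,fy=s,interpolation=cv2.INTER_CUBIC)
    cv2.imwrite("pics/"+n,im)
def ray(d,u,v,obs=None):
    K=d["camera_matrix"]
    x=(u-K[0,2])/K[0,0]; y=(v-K[1,2])/K[1,1]
    if "R" in d:
        r=np.array([x,y,1.]); R=np.array(d["R"]);t=np.array(d["t"])
        o=-R.T@t; w=R.T@r
    else:
        th=np.hypot(x,y); s=np.sin(th)/max(th,1e-9)
        r=np.array([x*s,y*s,np.cos(th)])
        T=np.array(d["T_tool_cam"]); Rt=Ro.from_rotvec(obs["tool_rot"]).as_matrix()
        o=Rt@T[:3,3]+np.array(obs["tool_pos"]); w=Rt@T[:3,:3]@r
    return o,w/np.linalg.norm(w)
def atz(d,u,v,z,obs=None):
    o,w=ray(d,u,v,obs); return o+w*(z-o[2])/w[2]
def proj(d,X,obs=None):
    K=d["camera_matrix"];X=np.array(X,float)
    if "R" in d:
        c=np.array(d["R"])@X+np.array(d["t"]); return K[0,0]*c[0]/c[2]+K[0,2],K[1,1]*c[1]/c[2]+K[1,2]
    T=np.array(d["T_tool_cam"]); Rt=Ro.from_rotvec(obs["tool_rot"]).as_matrix()
    c=Rt.T@(X-np.array(obs["tool_pos"])); c=T[:3,:3].T@(c-T[:3,3])
    th=np.arctan2(np.hypot(c[0],c[1]),c[2]); ph=np.arctan2(c[1],c[0])
    return K[0,0]*th*np.cos(ph)+K[0,2],K[1,1]*th*np.sin(ph)+K[1,2]
def tri(rays):
    A=np.zeros((3,3));b=np.zeros(3)
    for o,w in rays:
        P=np.eye(3)-np.outer(w,w);A+=P;b+=P@o
    X=np.linalg.solve(A,b)
    return X,[np.linalg.norm((np.eye(3)-np.outer(w,w))@(X-o)) for o,w in rays]
E
python3 - <<'E'
from h import *
import pickle
o=ctrl.get_obs();print({k:np.round(v,3) for k,v in o.items()})
P={}
for n in("scene","top","wrist"):
    d=ctrl.get_image(n);P[n]=d;save(d,n+"0.png")
    print(n,d["camera_matrix"].tolist())
    for q in("driver_grip","driver_tip","bore","controller","slot_floor","cover","latch","glaze_jar","maker_stamp","water_cup","test_tile"):
        try:
            r=ctrl.spot_in(d,q);print(q,[(np.round(x["bbox"]).tolist(),round(x["p"],2)) for x in r[:2]])
        except Exception as e: print(q,e)
pickle.dump((o,P),open("p0.pkl","wb"))
E
```

```text
pics
{'t': np.float64(0.0), 'q': array([ 0.999,  0.053,  1.614,  0.   ,  1.476, -0.119]), 'dq': array([-0.   , -0.   , -0.   , -0.001, -0.001,  0.   ]), 'effort': array([-0.0000e+00, -3.9367e+01, -3.7019e+01, -0.0000e+00,  7.0000e-03,
       -0.0000e+00]), 'tool_pos': array([0.273, 0.561, 0.207]), 'tool_rot': array([-7.050e-01, -3.061e+00,  3.000e-03]), 'contact_force': array([-0.396,  0.479,  0.201]), 'wrist_torque': array([-0.017, -0.015, -0.001]), 'opening': np.float64(0.085)}
scene [[440.30310115882247, 0.0, 316.3398627483335], [0.0, 440.30310115882247, 203.2457620095457], [0.0, 0.0, 1.0]]
driver_grip [([317.0, 183.0, 328.0, 217.0], 0.81)]
driver_tip [([317.0, 184.0, 326.0, 217.0], 0.57)]
bore [([299.0, 172.0, 337.0, 241.0], 0.72)]
controller [([394.0, 234.0, 479.0, 335.0], 0.77)]
slot_floor [([227.0, 145.0, 256.0, 180.0], 0.66), ([443.0, 268.0, 455.0, 269.0], 0.4)]
cover [([395.0, 236.0, 480.0, 321.0], 0.87)]
latch [([444.0, 265.0, 454.0, 272.0], 0.47)]
glaze_jar [([336.0, 232.0, 365.0, 270.0], 0.76)]
maker_stamp [([319.0, 246.0, 333.0, 267.0], 0.82)]
water_cup [([224.0, 148.0, 
[... 599 characters left out ...]
23.0, 366.0, 234.0], 0.23)]
latch [([446.0, 182.0, 454.0, 191.0], 0.44)]
glaze_jar [([360.0, 201.0, 382.0, 221.0], 0.9)]
maker_stamp [([358.0, 223.0, 366.0, 236.0], 0.58)]
water_cup [([197.0, 193.0, 226.0, 220.0], 0.89)]
test_tile [([296.0, 233.0, 308.0, 264.0], 0.81), ([294.0, 189.0, 347.0, 224.0], 0.63)]
wrist [[309.70691628693146, 0.0, 314.83206549732836], [0.0, 309.70691628693146, 202.06529123923], [0.0, 0.0, 1.0]]
driver_grip []
driver_tip []
bore [([139.0, 375.0, 178.0, 400.0], 0.75), ([52.0, 382.0, 62.0, 400.0], 0.55)]
controller [([52.0, 380.0, 60.0, 400.0], 0.37)]
slot_floor []
cover []
latch []
glaze_jar []
maker_stamp []
water_cup [([231.0, 325.0, 266.0, 354.0], 0.6)]
test_tile []
```

View pics/scene0.png

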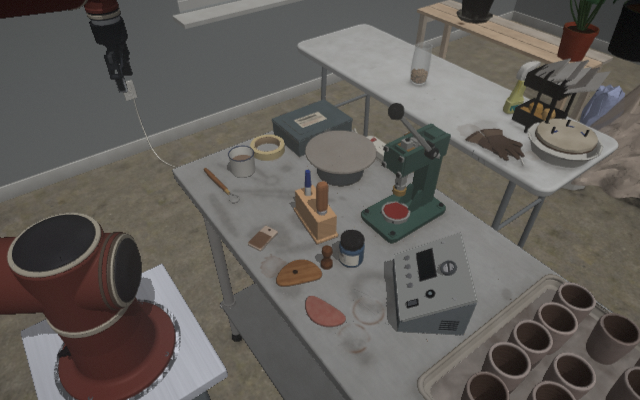

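View pics/top0.png

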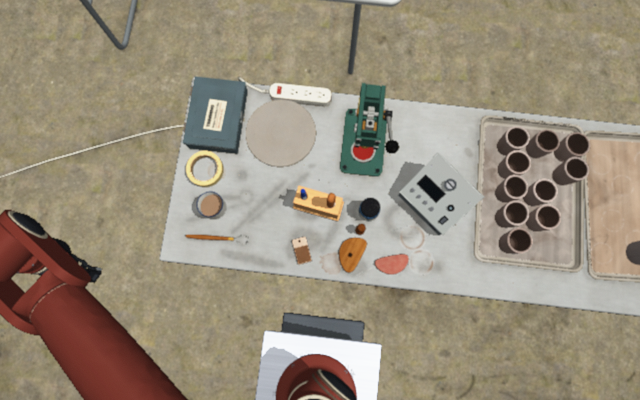

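View pics/wrist0.png

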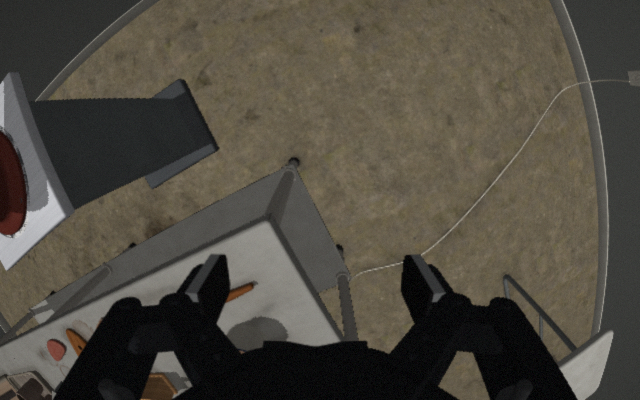

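```bash
python3 - <<'E'
from h import *
import pickle
o,P=pickle.load(open("p0.pkl","rb"))
save(P["scene"],"sc_c.png",(290,160,500,350),3.7)
save(P["top"],"top_c.png",(270,130,500,290),3.4)
for n in("scene","top"):
    d=P[n];R=np.array(d["R"]);print(n,-R.T@d["t"],R[2])
E
```

```text
scene [ 0.05377932 -0.57980085  0.78738231] [ 0.43260492  0.59392333 -0.67831266]
top [0.25788106 0.00753219 1.31821707] [ 0.19976455  0.02025338 -0.97963459]
```

View pics/sc_c.png

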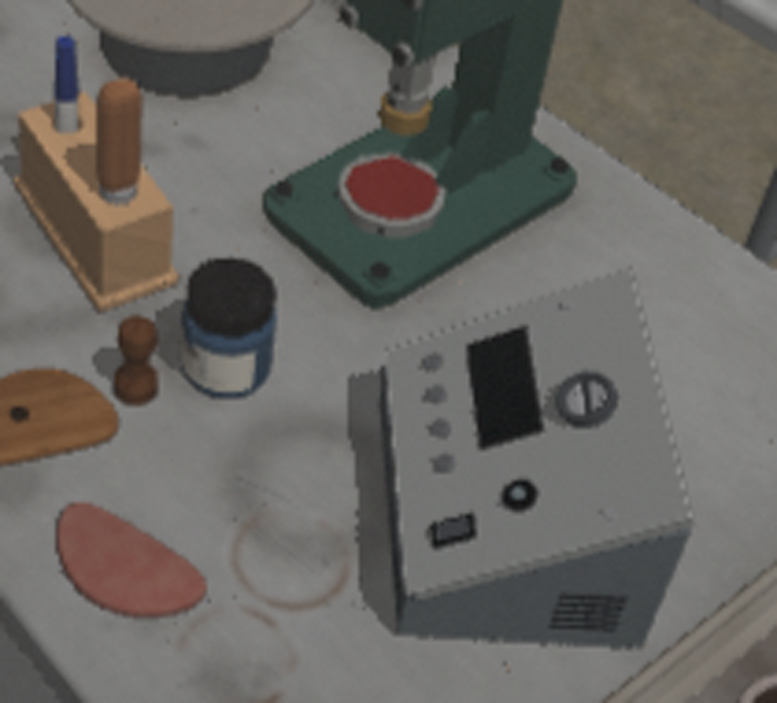

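View pics/top_c.png

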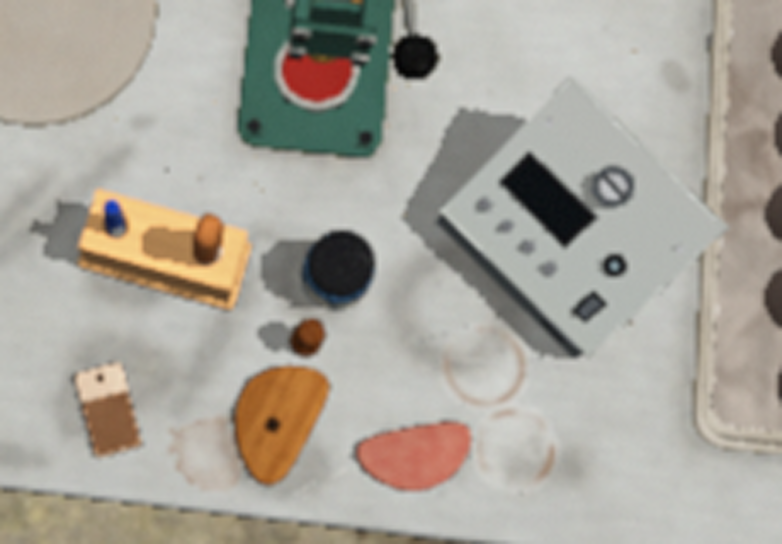

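```bash
python3 - <<'E'
from h import *
import pickle
o,P=pickle.load(open("p0.pkl","rb"))
s,t=P["scene"],P["top"]
def S(u,v): return ray(s,u/3.7+290,v/3.7+160)
def T(u,v): return ray(t,u/3.4+270,v/3.4+130)
def m(n,a,b): print(n,*[np.round(x,4) for x in tri([S(*a),T(*b)])])
m("latch",(586,399),(612,187))
m("htop",(121,88),(212,220))
m("collar",(120,194),(207,255))
m("pen top",(66,40),(113,206))
m("block near right top corner",(105,240),(237,300))
m("block right far",(172,210),(250,243))
m("block left far",(85,100),(100,192))
m("block left near",(22,110),(85,245))
m("cons lowL",(388,362),(440,216))
m("cons lowR",(412,596),(580,352))
m("cons hiR",(690,522),(727,228))
m("cons hiL",(632,268),(570,80))
m("jar lid",(231,290),(340,260))
m("stamp",(137,330),(312,333))
m("press knob",(0,0),(0,0))
save(s,"z1.png",(425,245,475,290),14);save(t,"z2.png",(430,165,475,205),14)
E
```

```text
latch [ 0.5816 -0.2908  0.1128] [0.0004 0.0004]
htop [0.5085 0.016  0.1553] [0.0026 0.0026]
collar [0.5025 0.0153 0.0694] [0.002 0.002]
pen top [0.5169 0.0904 0.1396] [0.0004 0.0004]
block near right top corner [ 0.4695 -0.0125  0.0704] [0.0026 0.0026]
block right far [ 0.5164 -0.0183  0.0733] [0.0033 0.0033]
block left far [0.5437 0.1076 0.0638] [0.0003 0.0003]
block left near [0.4966 0.1133 0.075 ] [0.0001 0.0001]
cons lowL [ 0.5621 -0.1709  0.0413] [0.0024 0.0024]
cons lowR [ 0.4637 -0.2929  0.0375] [0.0024 0.0024]
cons hiR [ 0.5557 -0.3769  0.1242] [0.0002 0.0002]
cons hiL [ 0.6596 -0.2498  0.129 ] [0.0013 0.0013]
jar lid [ 0.5092 -0.0897  0.0678] [0.0003 0.0003]
stamp [ 0.4502 -0.0741  0.0569] [0.0006 0.0006]
press knob [0.6283 0.2281 0.0686] [0.066 0.066]
```

View pics/z1.png

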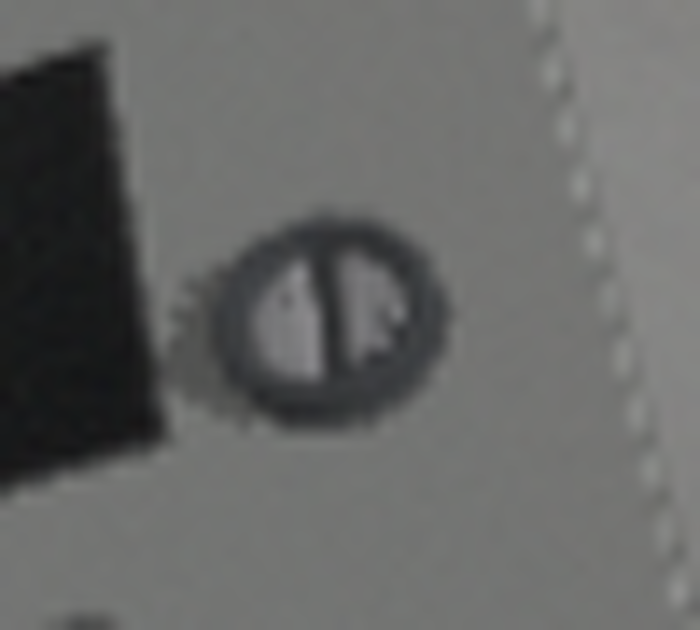

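View pics/z2.png

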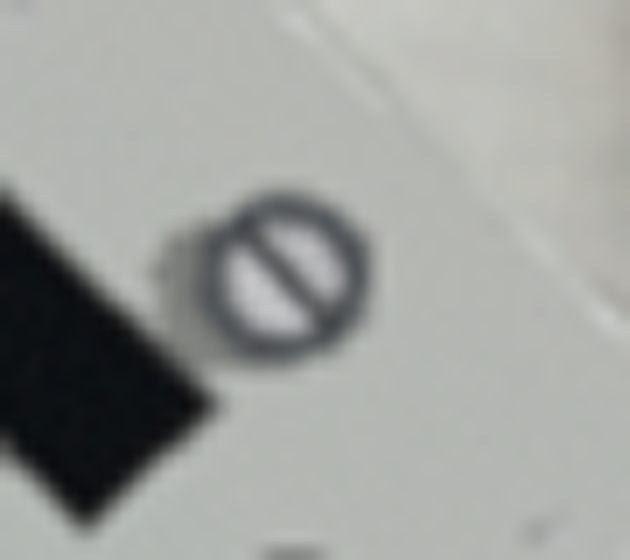

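```bash
python3 - <<'E'
from h import *
import pickle
o,P=pickle.load(open("p0.pkl","rb"))
s,t=P["scene"],P["top"]
for n,a,b in [("knob",(397,112),(392,147)),("press top?",(445,128),(372,86)),("bowl",(341,152),(281,132))]:
    print(n,*[np.round(x,3) for x in tri([ray(s,*a),ray(t,*b)])])
T=np.array(P["wrist"]["T_tool_cam"]);print(T.round(3))
save(s,"z3.png",(340,90,480,250),3.7)
save(t,"z4.png",(320,70,420,190),5)
E
```

```text
knob [ 0.583 -0.101  0.367] [0.001 0.001]
press top? [ 0.788 -0.058  0.229] [0.008 0.008]
bowl [0.692 0.178 0.067] [0.001 0.001]
[[ 0.    -0.956 -0.293  0.074]
 [ 1.    -0.     0.001  0.001]
 [-0.001 -0.293  0.956 -0.167]
 [ 0.     0.     0.     1.   ]]
```

View pics/z3.png

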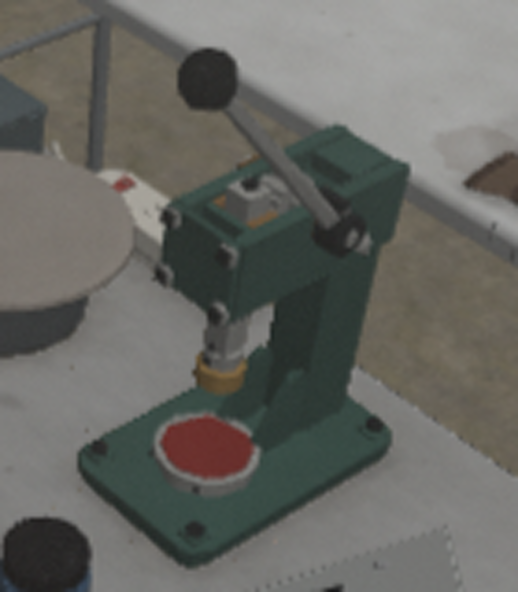

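View pics/z4.png

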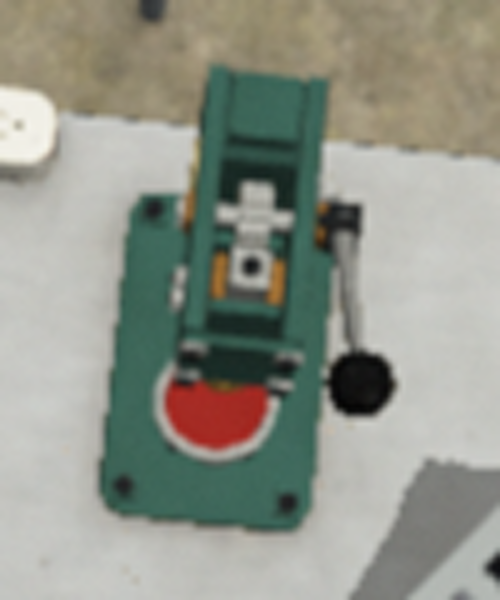

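>>> step_arm:
  moves:
    - [1, 0.011, -0.036, 0.006, -10.3]
    - [1, 0.011, -0.036, 0.006, -10.3]
    - [1, 0.011, -0.036, 0.006, -10.3]
    - [1, 0.011, -0.036, 0.006, -10.3]
    - [1, 0.011, -0.036, 0.006, -10.3]
    - [1, 0.011, -0.036, 0.006, -10.3]
    - [1, 0.011, -0.036, 0.006, -10.3]
    - [1, 0.011, -0.036, 0.006, -10.3]
    - [1, 0.011, -0.036, 0.006, -10.3]
    - [1, 0.011, -0.036, 0.006, -10.3]
    - [1, 0.011, -0.036, 0.006, -10.3]
    - [1, 0.011, -0.036, 0.006, -10.3]
    - [1, 0.011, -0.036, 0.006, -10.3]
    - [1, 0.011, -0.036, 0.006, -10.3]
    - [1, 0.011, -0.036, 0.006, -10.3]

```text
t: 3.68
tool_pos: [0.4405, 0.0063, 0.3021]
tool_rot: [3.135, -0.146, 0.01]
contact_force: [0.2, 0.7, -0.1]
opening: 0.0856
```

```bash
python3 - <<'E'
from h import *
import pickle
o=ctrl.get_obs();d=ctrl.get_image("wrist");save(d,"w1.png")
pickle.dump((o,d),open("p1.pkl","wb"))
print(o["q"],o["tool_pos"],o["tool_rot"])
print(proj(d,[.507,.016,.159],o),proj(d,[.507,.016,.117],o),proj(d,[.5816,-.2908,.115],o))
E
```

```text
[-0.15326421 -0.44798917  1.89123276 -0.0023355   1.69188921  1.51005069] [0.44050745 0.00632184 0.30209104] [ 3.13520495 -0.14559085  0.00969104]
(np.float64(299.64434056586384), np.float64(121.22074611822882)) (np.float64(301.3754900529803), np.float64(120.09080865151697)) (np.float64(527.8416322057286), np.float64(58.31783346809587))
```

View pics/w1.png

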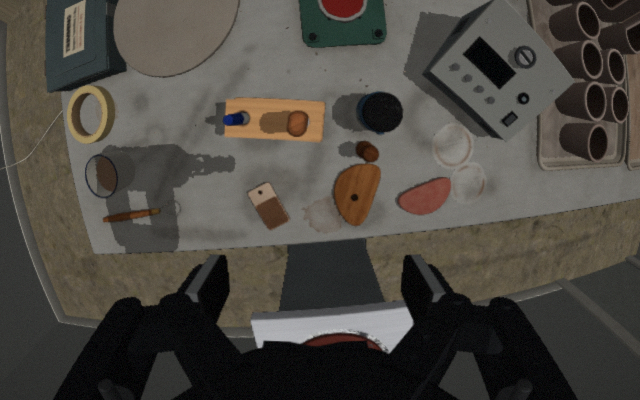

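```bash
python3 - <<'E'
from h import *
import pickle
o,d=pickle.load(open("p1.pkl","rb"))
save(d,"w1a.png",(215,90,335,150),6.5)
save(d,"w1b.png",(490,20,570,80),10)
E
```

```text
(no output)
```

View pics/w1a.png

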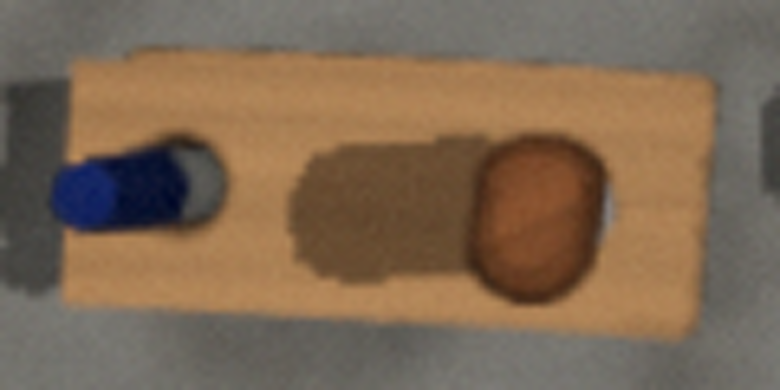

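View pics/w1b.png

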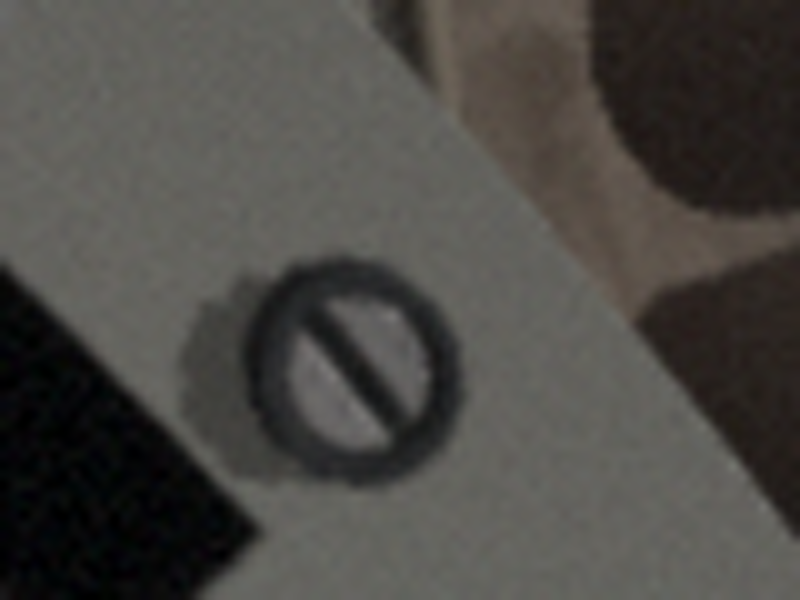

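```bash
python3 - <<'E'
from h import *
import pickle
o,d=pickle.load(open("p1.pkl","rb"))
print(atz(d,215+537/6.5,90+218/6.5,.150,o))
for p in [(75,60),(715,78),(695,340),(62,305)]: print(atz(d,215+p[0]/6.5,90+p[1]/6.5,.07,o))
print("latch",atz(d,490+35.5,20+37,.115,o))
a=atz(d,490+31,20+31,.115,o);b=atz(d,490+40,20+43,.115,o);v=b-a;print(np.degrees(np.arctan2(v[1],v[0])))
E
```

```text
[0.5045972  0.01874215 0.15      ]
[0.54527687 0.11236168 0.07      ]
[ 0.52635084 -0.01403337  0.07      ]
[ 0.47481286 -0.00546664  0.07      ]
[0.49609151 0.1213081  0.07      ]
latch [ 0.5830092  -0.28666638  0.115     ]
-136.11754618224813
```

>>> step_arm:
  moves:
    - [1, 0, 0.009, -0.045, 0]
    - [1, -0.004, 0.008, -0.045, 0]
    - [1, 0, 0, 0, 0]

```text
t: 4.1
tool_pos: [0.4384, 0.0184, 0.2126]
tool_rot: [3.13, -0.163, 0.018]
contact_force: [-0.1, -0.0, 0.8]
opening: 0.0853
```

```bash
python3 - <<'E'
from h import *
import pickle
o=ctrl.get_obs();d=ctrl.get_image("wrist");save(d,"w2.png",(240,60,380,160),5.5)
pickle.dump((o,d),open("p2.pkl","wb"))
print(o["q"],o["tool_pos"],o["tool_rot"])
E
```

```text
[-0.12359358 -0.43152521  2.02554245 -0.00618154  1.53577917  1.55122442] [0.43835771 0.01842898 0.21260293] [ 3.13031158 -0.16267464  0.0177481 ]
```

View pics/w2.png

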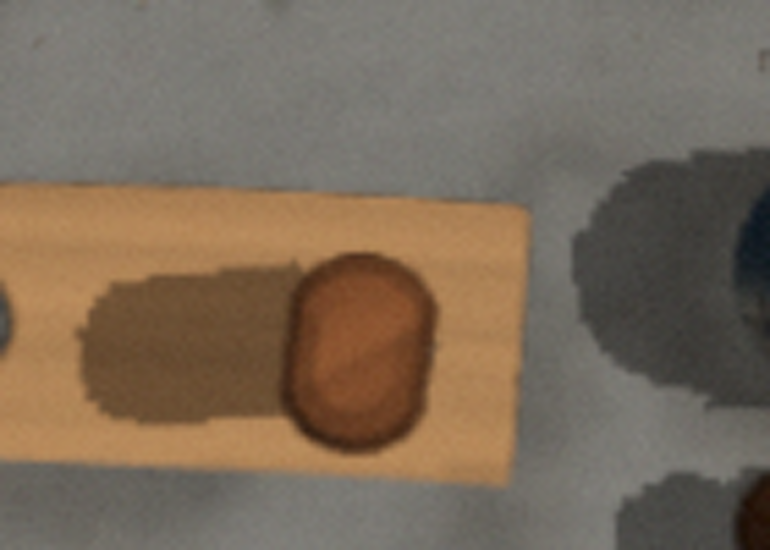

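```bash
python3 - <<'E'
from h import *
import pickle
o,d=pickle.load(open("p2.pkl","rb"))
im=d["color"].astype(int);hsv=cv2.cvtColor(d["color"],cv2.COLOR_RGB2HSV)
r,g,b=im[...,0],im[...,1],im[...,2]
# handle: darker red-brown
print(im[123,306],im[123,330],im[123,270],im[123,293])
m=np.zeros(r.shape,np.uint8)
m[100:147,288:325]=((r/np.maximum(g,1))[100:147,288:325]>1.62)
cv2.imwrite("pics/m.png",cv2.resize(m[60:160,240:380]*255,None,fx=5,fy=5,interpolation=0))
n,l,st,c=cv2.connectedComponentsWithStats(m);k=1+np.argmax(st[1:,4]);ys,xs=np.nonzero(l==k)
# map to world at z=.13 
pts=np.array([atz(d,u,v,.145,o)[:2] for u,v in zip(xs,ys)])
mu=pts.mean(0);w,V=np.linalg.eigh(np.cov((pts-mu).T));print(st[k],c[k],mu,2*np.sqrt(w)*1000,np.degrees(np.arctan2(V[1],V[0])))
rc=cv2.minAreaRect((pts*1e4).astype(np.float32));print(rc)
R=Ro.from_rotvec(o["tool_rot"]).as_matrix();print(R.round(4)); print("cam",ray(d,*c[k],o))
# bore centre from block: corners at z .07
C=[atz(d,240+x/5.5,60+y/5.5,.07,o) for x,y in[(529,205),(512,487)]];print(C)
E
```

```text
[136  84  46] [179 134  89] [103  74  49] [79 48 30]
[292 106  27  35 712] [304.61797753 123.56320225] [0.50500016 0.01985764] [10.02634479 13.50126373] [-103.30360434  166.69639566]
((5051.1279296875, 199.32577514648438), (186.90423583984375, 260.03704833984375), 74.73072814941406)
[[ 0.9945 -0.1037  0.0109]
 [-0.1036 -0.9946 -0.0076]
 [ 0.0117  0.0064 -0.9999]]
cam (array([0.51195375, 0.01274785, 0.38001049]), array([-0.02957647,  0.03020092, -0.99910617]))
[array([ 0.52588218, -0.01161201,  0.07      ]), array([ 0.47483133, -0.00357833,  0.07      ])]
```

View pics/m.png

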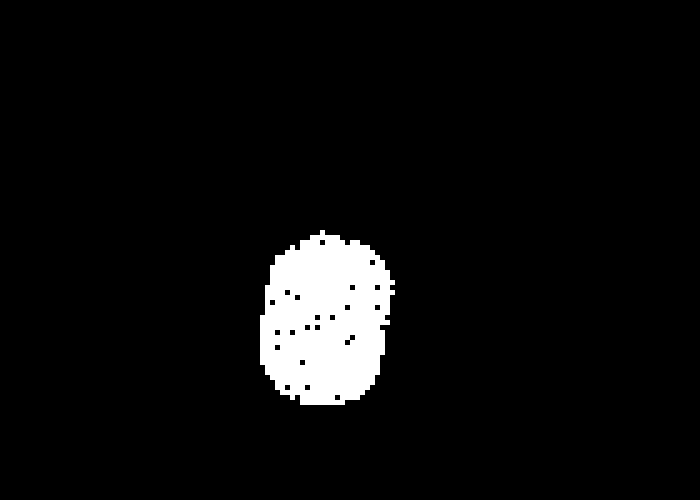

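>>> step_arm:
  moves:
    - [1, 0.033, 0, 0, -4]
    - [1, 0.033, 0, 0, -4]
    - [1, 0, 0, -0.03, 0]
    - [1, 0, 0, -0.03, 0]
    - [1, 0, 0, 0, 0]

```text
t: 4.78
tool_pos: [0.5172, 0.0168, 0.1708]
tool_rot: [3.108, -0.385, 0.062]
contact_force: [0.3, 0.3, 0.4]
opening: 0.0854
```

```bash
python3 - <<'E'
from h import *
o=ctrl.get_obs();d=ctrl.get_image("wrist");save(d,"w3.png")
R=Ro.from_rotvec(o["tool_rot"]).as_matrix();print(o["tool_pos"],R.round(4),np.degrees(np.arctan2(R[1,0],R[0,0])))
E
```

```text
[0.51715409 0.01680008 0.17084023] [[ 0.969  -0.2442  0.0383]
 [-0.2438 -0.9697 -0.0142]
 [ 0.0406  0.0044 -0.9992]] -14.124111102438363
```

View pics/w3.png

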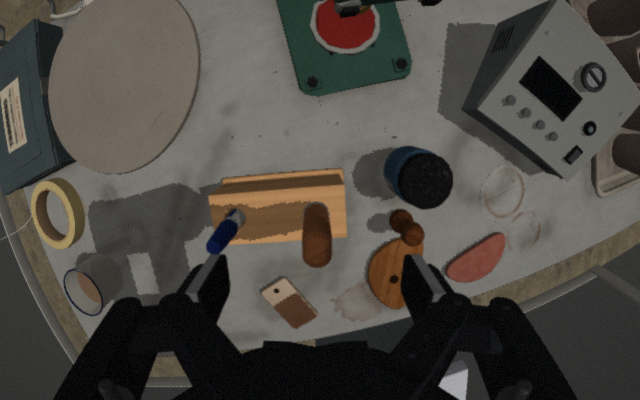

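>>> step_arm:
  moves:
    - [1, 0, 0, 0, 0]
    - [1, 0, 0, 0, 0]

```text
t: 5.08
tool_pos: [0.5209, 0.0164, 0.178]
tool_rot: [3.108, -0.385, 0.079]
contact_force: [0.6, 0.3, 1.0]
opening: 0.0854
```

```bash
cat > st.py <<'E'
from h import *
o=ctrl.get_obs()
R=Ro.from_rotvec(o["tool_rot"]).as_matrix();print("t",round(o["t"],2),"p",o["tool_pos"].round(4),"tz",R[:,2].round(4),"xyaw",np.degrees(np.arctan2(R[1,0],R[0,0])).round(2),"F",o["contact_force"].round(2),"M",o["wrist_torque"].round(3),"op",round(float(o["opening"]),4),"q",o["q"].round(3))
E
python3 st.py
```

```text
t 5.08 p [0.5209 0.0164 0.178 ] tz [ 0.0492 -0.0154 -0.9987] xyaw -14.12 F [0.57 0.25 0.96] M [-0.035 -0.001 -0.013] op 0.0854 q [-0.106 -0.216  1.917 -0.01   1.39   1.713]
```

>>> step_arm:
  moves:
    - [1, 0, 0, 0, 0]

```text
t: 5.2
tool_pos: [0.5214, 0.0163, 0.1792]
tool_rot: [3.108, -0.385, 0.082]
contact_force: [-0.3, -0.5, 0.6]
opening: 0.0857
```

```bash
python3 st.py; python3 -c "
from station import ctrl
ctrl.get_image('top')"; python3 st.py
```

```text
t 5.2 p [0.5214 0.0163 0.1792] tz [ 0.0511 -0.0156 -0.9986] xyaw -14.12 F [-0.33 -0.45  0.59] M [0.009 0.004 0.01 ] op 0.0857 q [-0.106 -0.217  1.916 -0.01   1.39   1.713]
t 5.25 p [0.5215 0.0163 0.1793] tz [ 0.0513 -0.0156 -0.9986] xyaw -14.12 F [0.88 0.04 0.35] M [ 0.06  -0.029 -0.022] op 0.0855 q [-0.105 -0.217  1.916 -0.01   1.39   1.713]
```

>>> step_arm:
  moves:
    - [1, -0.017, 0, 0, 0]
    - [1, 0, 0, 0, 0]

```text
t: 5.5
tool_pos: [0.5044, 0.0163, 0.1798]
tool_rot: [3.108, -0.385, 0.084]
contact_force: [-0.4, 0.2, 0.8]
opening: 0.0851
```

```bash
python3 st.py
```

```text
t 5.5 p [0.5044 0.0163 0.1798] tz [ 0.0521 -0.0157 -0.9985] xyaw -14.12 F [-0.4   0.23  0.76] M [0.005 0.013 0.058] op 0.0851 q [-0.109 -0.263  1.953 -0.01   1.398  1.709]
```

>>> step_arm:
  moves:
    - [1, 0, 0, 0.02, 0]
    - [1, 0, 0, 0, 0]

```text
t: 5.75
tool_pos: [0.5055, 0.0162, 0.202]
tool_rot: [3.108, -0.385, 0.087]
contact_force: [0.2, 0.0, -0.2]
opening: 0.0854
```

```bash
python3 st.py
```

```text
t 5.75 p [0.5055 0.0162 0.202 ] tz [ 0.054  -0.0159 -0.9984] xyaw -14.12 F [ 0.16  0.03 -0.19] M [ 0.028  0.048 -0.018] op 0.0854 q [-0.109 -0.277  1.927 -0.01   1.436  1.709]
```

>>> step_arm:
  moves:
    - [1, 0, 0, -0.02, 0]

```text
t: 5.88
tool_pos: [0.5072, 0.016, 0.1836]
tool_rot: [3.107, -0.385, 0.094]
contact_force: [-0.8, 0.4, -0.6]
opening: 0.0853
```

```bash
python3 st.py
```

```text
t 5.88 p [0.5072 0.016  0.1836] tz [ 0.0585 -0.0163 -0.9982] xyaw -14.12 F [-0.76  0.44 -0.63] M [0.024 0.004 0.004] op 0.0853 q [-0.109 -0.263  1.947 -0.01   1.398  1.709]
```

>>> step_arm:
  moves:
    - [1, 0, 0, 0, 0]

```text
t: 6.0
tool_pos: [0.5056, 0.0162, 0.1803]
tool_rot: [3.108, -0.385, 0.086]
contact_force: [-0.4, 0.4, -0.6]
opening: 0.0854
```

```bash
python3 st.py
```

```text
t 6.0 p [0.5056 0.0162 0.1803] tz [ 0.0534 -0.0157 -0.9984] xyaw -14.12 F [-0.4   0.42 -0.63] M [ 0.082  0.005 -0.007] op 0.0854 q [-0.109 -0.261  1.951 -0.01   1.397  1.71 ]
```

>>> step_arm:
  moves:
    - [1, 0, 0, -0.02, 0]

```text
t: 6.12
tool_pos: [0.5067, 0.0161, 0.1609]
tool_rot: [3.107, -0.385, 0.091]
contact_force: [0.0, 0.8, 0.4]
opening: 0.085
```

```bash
python3 st.py
```

```text
t 6.12 p [0.5067 0.0161 0.1609] tz [ 0.0566 -0.0161 -0.9983] xyaw -14.12 F [0.04 0.79 0.43] M [ 0.058  0.067 -0.032] op 0.085 q [-0.109 -0.245  1.97  -0.01   1.358  1.71 ]
```

>>> step_arm:
  moves:
    - [1, 0, 0, 0, 0]

```text
t: 6.25
tool_pos: [0.5046, 0.0163, 0.1572]
tool_rot: [3.108, -0.385, 0.081]
contact_force: [-0.5, 0.2, 0.6]
opening: 0.0849
```

```bash
python3 st.py
```

```text
t 6.25 p [0.5046 0.0163 0.1572] tz [ 0.0505 -0.0154 -0.9986] xyaw -14.12 F [-0.54  0.22  0.61] M [0.005 0.019 0.034] op 0.0849 q [-0.109 -0.243  1.975 -0.01   1.358  1.71 ]
```

>>> step_arm:
  moves:
    - [1, 0, 0, 0.04, 0]
    - [1, 0, 0, 0.04, 0]
    - [1, 0, 0, 0.04, 0]
    - [1, 0, 0, 0, 0]
    - [1, 0, 0, 0, 0]

```text
t: 6.88
tool_pos: [0.5027, 0.0165, 0.2773]
tool_rot: [3.108, -0.385, 0.073]
contact_force: [-0.7, 1.2, -0.7]
opening: 0.085
```

```bash
python3 st.py
```

```text
t 6.88 p [0.5027 0.0165 0.2773] tz [ 0.0451 -0.0148 -0.9989] xyaw -14.12 F [-0.75  1.16 -0.67] M [-0.024  0.009 -0.044] op 0.085 q [-0.109 -0.31   1.83  -0.01   1.576  1.708]
```

>>> step_arm:
  moves:
    - [1, -0.03, 0, 0, 0]
    - [1, -0.03, 0, 0, 0]
    - [1, 0, 0, 0.03, 0]
    - [1, 0, 0, 0.03, 0]
    - [1, 0, 0, 0, 0]
    - [1, 0, 0, 0, 0]

```text
t: 7.62
tool_pos: [0.4367, 0.017, 0.3257]
tool_rot: [3.108, -0.385, 0.042]
contact_force: [0.1, 0.5, -0.2]
opening: 0.0854
```

```bash
python3 st.py
```

```text
t 7.62 p [0.4367 0.017  0.3257] tz [ 0.0257 -0.0125 -0.9996] xyaw -14.12 F [ 0.08  0.47 -0.16] M [ 0.046  0.036 -0.047] op 0.0854 q [-0.125 -0.473  1.871 -0.009  1.717  1.69 ]
```

>>> step_arm:
  moves:
    - [1, 0.023, 0, 0, 0]
    - [1, 0, 0, 0, 0]
    - [1, 0.022, 0, 0, 0]
    - [1, 0, 0, 0, 0]
    - [1, 0.023, 0, 0, 0]
    - [1, 0, 0, 0, 0]

```text
t: 8.38
tool_pos: [0.5008, 0.0174, 0.3177]
tool_rot: [3.108, -0.385, 0.02]
contact_force: [1.0, 0.1, 0.1]
opening: 0.0854
```

```bash
python3 st.py
```

```text
t 8.38 p [0.5008 0.0174 0.3177] tz [ 0.0113 -0.0112 -0.9999] xyaw -14.1 F [0.96 0.1  0.08] M [0.024 0.032 0.024] op 0.0854 q [-0.108 -0.297  1.753 -0.01   1.673  1.708]
```

>>> step_arm:
  moves:
    - [1, -0.03, 0, 0, 0]
    - [1, -0.03, 0, 0, 0]
    - [1, 0, 0, 0.03, 0]
    - [1, 0, 0, 0, 0]
    - [1, 0, 0, 0, 0]

```text
t: 9.0
tool_pos: [0.4325, 0.018, 0.3447]
tool_rot: [3.108, -0.384, 0.007]
contact_force: [-0.6, -0.3, 0.1]
opening: 0.0854
```

```bash
python3 st.py
```

```text
t 9.0 p [0.4325 0.018  0.3447] tz [ 0.003  -0.0107 -0.9999] xyaw -14.08 F [-0.56 -0.27  0.14] M [-0.034 -0.012 -0.018] op 0.0854 q [-0.124 -0.465  1.834 -0.01   1.768  1.691]
```

>>> step_arm:
  moves:
    - [1, 0.036, 0, 0, 0]
    - [1, 0, 0, 0, 0]
    - [1, 0.036, 0.001, 0, 0]
    - [1, 0, 0, 0, 0]
    - [1, 0, 0, -0.04, 0]
    - [1, 0, 0, -0.04, 0]
    - [1, 0, 0, 0, 0]
    - [1, 0, 0, -0.04, 0]
    - [1, 0, 0, 0, 0]

```text
t: 10.12
tool_pos: [0.5006, 0.0192, 0.2238]
tool_rot: [3.107, -0.383, 0.002]
contact_force: [-1.5, 0.3, 1.2]
opening: 0.0857
```

```bash
python3 st.py
```

```text
t 10.12 p [0.5006 0.0192 0.2238] tz [ 0.     -0.0111 -0.9999] xyaw -14.05 F [-1.51  0.32  1.21] M [-0.024 -0.017 -0.028] op 0.0857 q [-0.104 -0.259  1.876 -0.011  1.524  1.713]
```

>>> step_arm:
  moves:
    - [1, 0.005, 0, -0.025, 0]
    - [1, 0, 0, 0, 0]
    - [1, 0, 0, -0.03, 0]
    - [1, 0, 0, 0, 0]
    - [1, 0, 0, -0.03, 0]
    - [1, 0, 0, 0, 0]

```text
t: 10.88
tool_pos: [0.5156, 0.0181, 0.1603]
tool_rot: [3.107, -0.383, 0.048]
contact_force: [-0.4, -0.3, -0.9]
opening: 0.0856
```

```bash
python3 st.py; python3 - <<'E'
from h import *
d=ctrl.get_image("wrist");save(d,"w4.png")
E
```

```text
t 10.88 p [0.5156 0.0181 0.1603] tz [ 0.0293 -0.0144 -0.9995] xyaw -14.04 F [-0.41 -0.33 -0.93] M [ 0.013  0.067 -0.028] op 0.0856 q [-0.102 -0.2    1.933 -0.011  1.378  1.716]
```

View pics/w4.png

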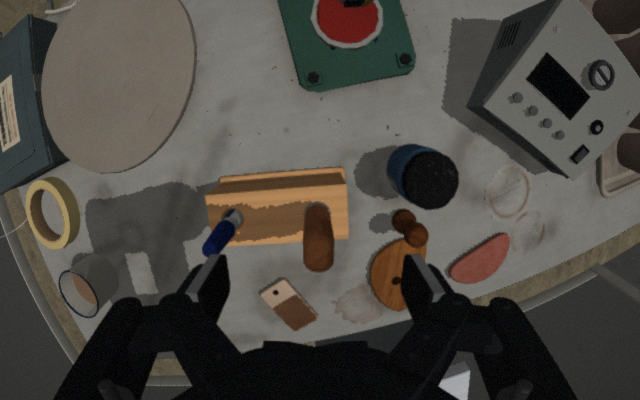

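>>> step_arm:
  moves:
    - [1, 0, 0, 0, 0]
    - [1, 0, 0, 0, 0]

```text
t: 11.18
tool_pos: [0.5201, 0.0177, 0.1683]
tool_rot: [3.107, -0.383, 0.068]
contact_force: [-0.3, 0.5, -0.2]
opening: 0.0855
```

```bash
python3 st.py
```

```text
t 11.18 p [0.5201 0.0177 0.1683] tz [ 0.0417 -0.0157 -0.999 ] xyaw -14.04 F [-0.25  0.46 -0.22] M [ 0.029  0.019 -0.004] op 0.0855 q [-0.102 -0.205  1.923 -0.012  1.38   1.715]
```

>>> step_arm:
  moves:
    - [1, -0.004, 0, -0.006, 0]
    - [1, -0.004, 0, -0.006, 0]
    - [1, -0.004, 0, -0.006, 0]

```text
t: 11.55
tool_pos: [0.5081, 0.0176, 0.1508]
tool_rot: [3.107, -0.383, 0.071]
contact_force: [0.2, -0.5, 0.7]
opening: 0.0855
```

```bash
python3 st.py
```

```text
t 11.55 p [0.5081 0.0176 0.1508] tz [ 0.0439 -0.0159 -0.9989] xyaw -14.04 F [ 0.16 -0.49  0.67] M [-0.005  0.027  0.01 ] op 0.0855 q [-0.105 -0.223  1.969 -0.012  1.35   1.713]
```

>>> step_arm:
  moves:
    - [1, 0, 0, -0.003, 0]
    - [1, 0, 0, -0.006, 0]
    - [1, 0, 0, -0.007, 0]
    - [1, 0, 0, -0.007, 0]
    - [1, 0, 0, -0.007, 0]
    - [1, 0, 0, -0.007, 0]
    - [1, 0, 0, -0.006, 0]
    - [1, 0, 0, -0.004, 0]
    - [1, 0, 0, -0.003, 0]
    - [1, 0, 0, 0, 0]

```text
t: 12.8
tool_pos: [0.5069, 0.0177, 0.0955]
tool_rot: [3.107, -0.383, 0.067]
contact_force: [-0.7, -0.5, 0.1]
opening: 0.0855
```

```bash
python3 st.py; python3 - <<'E'
from h import *
d=ctrl.get_image("wrist");save(d,"w5.png",(120,150,520,400),2)
E
```

```text
t 12.8 p [0.5069 0.0177 0.0955] tz [ 0.041  -0.0156 -0.999 ] xyaw -14.04 F [-0.65 -0.51  0.14] M [-0.011  0.007 -0.005] op 0.0855 q [-0.105 -0.166  2.016 -0.012  1.248  1.714]
```

View pics/w5.png

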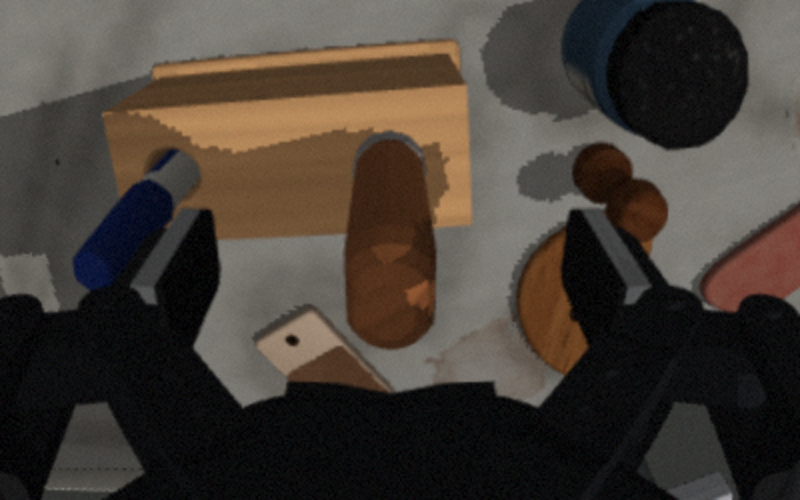

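>>> step_arm:
  moves:
    - [0.15, 0, 0, 0, 0]
    - [0.15, 0, 0, 0, 0]
    - [0.15, 0, 0, 0, 0]
    - [0, 0, 0, 0, 0]
    - [0, 0, 0, 0, 0]
    - [0, 0, 0, 0, 0]
  newtons: 100

```text
t: 13.6
tool_pos: [0.5078, 0.0178, 0.0968]
tool_rot: [3.107, -0.383, 0.07]
contact_force: [0.3, 0.1, 0.7]
opening: 0.0178
```

```bash
python3 st.py
```

```text
t 13.6 p [0.5078 0.0178 0.0968] tz [ 0.0434 -0.0156 -0.9989] xyaw -14.04 F [0.34 0.08 0.69] M [ 0.081 -0.012 -0.001] op 0.0178 q [-0.105 -0.167  2.015 -0.012  1.249  1.714]
```

>>> step_arm:
  moves:
    - [0, 0, 0, 0.003, 0]
    - [0, 0, 0, 0.006, 0]
    - [0, 0, 0, 0.008, 0]
    - [0, 0, 0, 0.01, 0]
    - [0, 0, 0, 0.01, 0]
    - [0, 0, 0, 0.01, 0]
    - [0, 0, 0, 0.01, 0]
    - [0, 0, 0, 0.01, 0]
    - [0, 0, 0, 0.01, 0]
    - [0, 0, 0, 0.01, 0]
    - [0, 0, 0, 0.01, 0]
    - [0, 0, 0, 0.01, 0]
    - [0, 0, 0, 0.01, 0]
    - [0, 0, 0, 0.008, 0]
    - [0, 0, 0, 0.006, 0]
    - [0, 0, 0, 0.003, 0]
    - [0, 0, 0, 0, 0]

```text
t: 15.72
tool_pos: [0.5074, 0.0177, 0.2406]
tool_rot: [3.107, -0.383, 0.071]
contact_force: [0.6, -0.0, -2.0]
opening: 0.0174
```

```bash
python3 st.py; python3 - <<'E'
from h import *
import pickle
D={}
o=ctrl.get_obs()
for n in("wrist","scene","top"):
    d=ctrl.get_image(n);D[n]=d
pickle.dump((o,D),open("p6.pkl","wb"))
save(D["wrist"],"w6.png",(120,150,520,400),2);save(D["scene"],"s6.png",(290,130,430,240),5.5)
E
```

```text
t 15.72 p [0.5074 0.0177 0.2406] tz [ 0.0436 -0.0157 -0.9989] xyaw -14.04 F [ 0.56 -0.04 -1.97] M [-0.009  0.002  0.017] op 0.0174 q [-0.105 -0.284  1.868 -0.011  1.512  1.711]
```

View pics/w6.png

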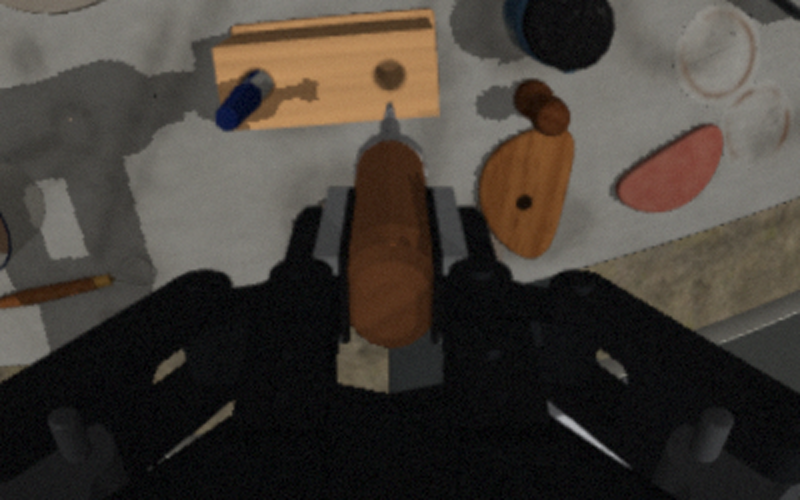

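View pics/s6.png

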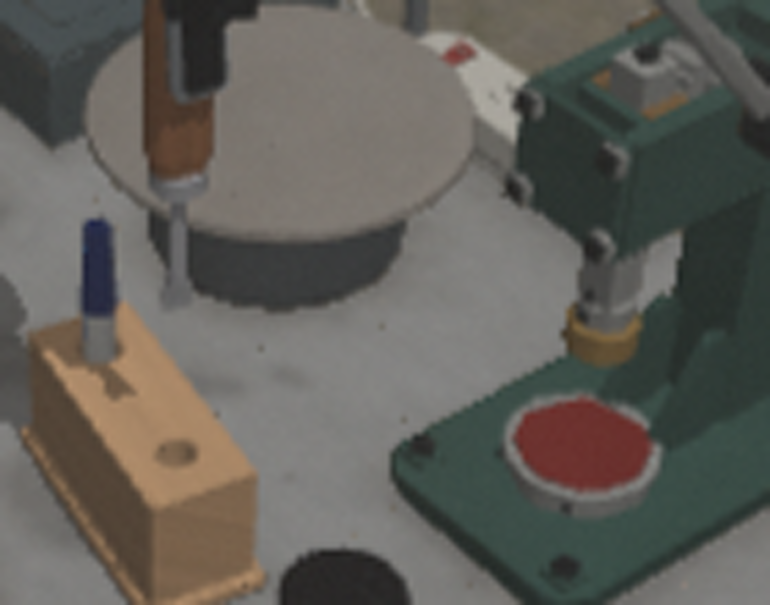

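```bash
python3 - <<'E'
from h import *
import pickle
o,D=pickle.load(open("p6.pkl","rb"))
w,s,t=D["wrist"],D["scene"],D["top"]
print("tip",tri([ray(w,315,201.5,o),ray(s,322.4,185.3)]))
R=Ro.from_rotvec(o["tool_rot"]).as_matrix();print("expect tip", o["tool_pos"]+np.array([0,0,-.0885]))
print("bore",tri([ray(w,314.5,187,o),ray(s,322.4,212.3)]),atz(w,314.5,187,.07,o),atz(s,322.4,212.3,.07))
save(w,"w6a.png",(295,180,335,220),15)
save(s,"s6a.png",(300,160,350,200),14)
save(t,"t6.png",(300,150,470,250),4.5)
E
```

```text
tip (array([0.50781872, 0.01882865, 0.14817388]), [np.float64(0.0009407332997670057), np.float64(0.0009407332997669639)])
expect tip [0.50744621 0.01774626 0.15205026]
bore (array([0.50566697, 0.01838822, 0.06668179]), [np.float64(0.0012253689819965528), np.float64(0.0012253689819964545)]) [0.50546227 0.01911969 0.07      ] [0.50428125 0.01458818 0.07      ]
```

View pics/w6a.png

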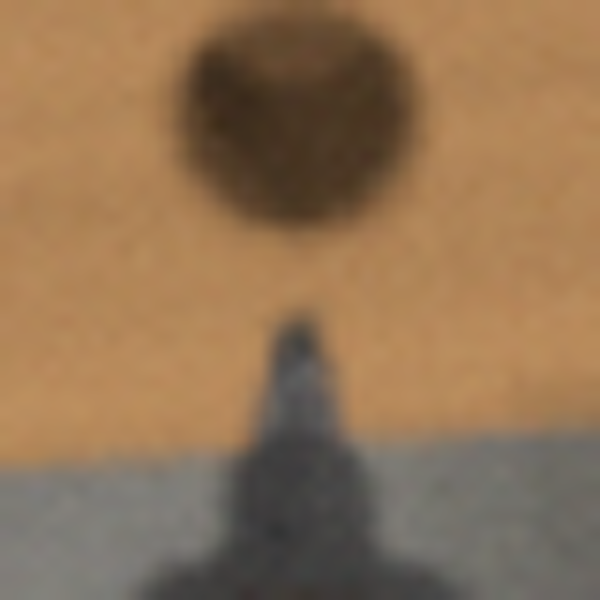

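View pics/s6a.png

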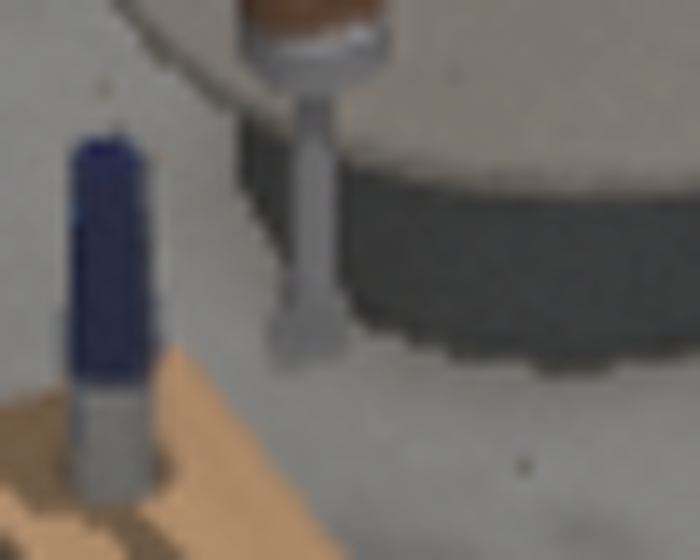

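View pics/t6.png

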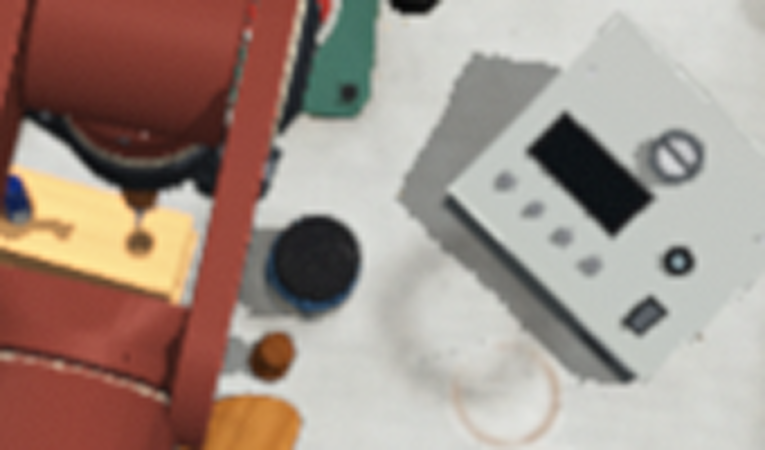

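>>> step_arm:
  moves:
    - [0, -0.01, 0, 0.002, 0]
    - [0, -0.02, 0, 0.002, 0]
    - [0, -0.025, 0, 0.002, 0]
    - [0, -0.02, -0.01, 0, 3]
    - [0, -0.01, -0.02, 0, 5]
    - [0, 0, -0.025, 0, 5]
    - [0, 0, -0.025, 0, 5]
    - [0, 0, -0.025, 0, 5]
    - [0, 0, -0.025, 0, 5]
    - [0, 0, -0.025, 0, 5]
    - [0, 0, -0.025, 0, 5]
    - [0, 0, -0.025, 0, 5]
    - [0, 0, -0.025, 0, 5]
    - [0, 0, -0.025, 0, 5]
    - [0, 0, -0.025, 0, 5]
    - [0, 0, -0.015, 0, 3]
    - [0, 0, -0.008, 0, 2]
    - [0, 0, 0, 0, 0]

```text
t: 18.12
tool_pos: [0.4087, -0.2908, 0.244]
tool_rot: [-2.819, -1.349, -0.063]
contact_force: [-0.7, 0.5, -1.6]
opening: 0.0174
```

```bash
python3 st.py
```

```text
t 18.12 p [ 0.4087 -0.2908  0.244 ] tz [ 0.0296  0.0312 -0.9991] xyaw 51.15 F [-0.67  0.54 -1.6 ] M [-0.044  0.029  0.026] op 0.0174 q [-0.793 -0.272  1.853  0.043  1.562 -0.116]
```

>>> step_arm:
  moves:
    - [0, 0.006, 0, 0, 0]
    - [0, 0.012, 0, 0, 0]
    - [0, 0.015, 0, 0, 0]
    - [0, 0.018, 0, 0, 0]
    - [0, 0.018, 0, 0, -2]
    - [0, 0.018, 0, 0, -2]
    - [0, 0.018, 0, 0, -2]
    - [0, 0.018, 0, 0, 0]
    - [0, 0.015, 0, 0, 0]
    - [0, 0.012, 0, 0, 0]
    - [0, 0.008, 0, 0, 0]
    - [0, 0.004, 0, 0, 0]
    - [0, 0, 0, 0, 0]

```text
t: 19.75
tool_pos: [0.5843, -0.2861, 0.2426]
tool_rot: [-2.886, -1.202, -0.065]
contact_force: [0.0, 0.4, -0.6]
opening: 0.0177
```

```bash
python3 st.py; python3 - <<'E'
from h import *
import pickle
D={}
o=ctrl.get_obs()
for n in("wrist","scene","top"):
    d=ctrl.get_image(n);D[n]=d
pickle.dump((o,D),open("p7.pkl","wb"))
save(D["wrist"],"w7.png");save(D["scene"],"s7.png",(380,130,520,330),4)
E
```

```text
t 19.75 p [ 0.5843 -0.2861  0.2426] tz [ 0.0327  0.0292 -0.999 ] xyaw 45.21 F [ 0.    0.44 -0.57] M [-0.037  0.024  0.079] op 0.0177 q [-0.59   0.083  1.524  0.042  1.524  0.19 ]
```

View pics/w7.png

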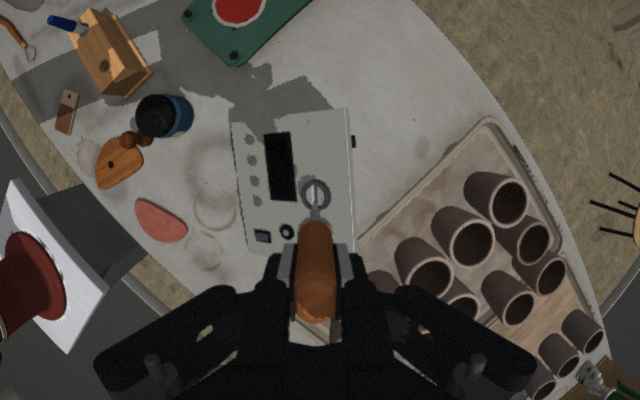

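View pics/s7.png

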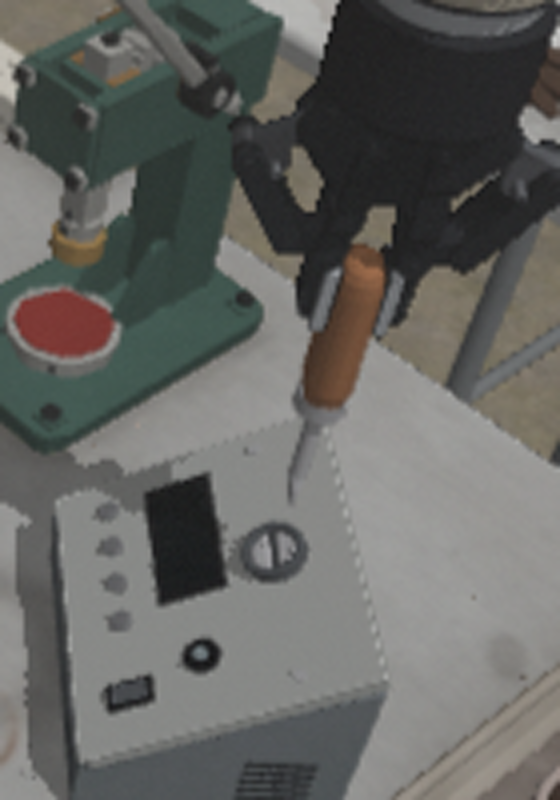

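```bash
python3 - <<'E'
from h import *
import pickle
o,D=pickle.load(open("p7.pkl","rb"))
save(D["wrist"],"w7a.png",(285,165,350,225),11)
save(D["scene"],"s7a.png",(425,235,475,290),12)
E
```

```text
(no output)
```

View pics/w7a.png

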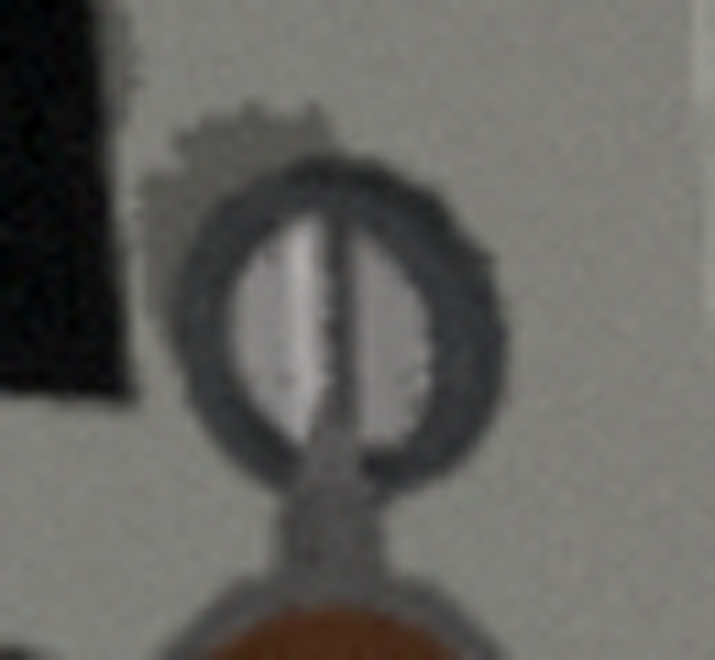

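View pics/s7a.png

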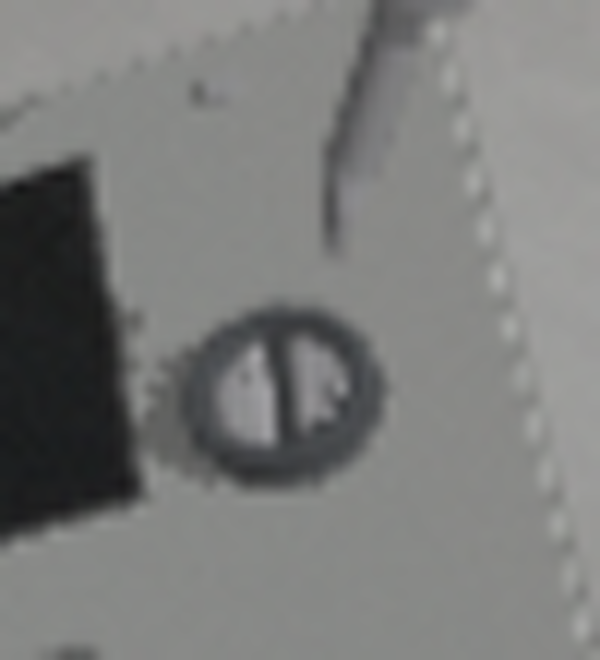

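```bash
python3 - <<'E'
from h import *
import pickle
o,D=pickle.load(open("p7.pkl","rb"));w=D["wrist"];s=D["scene"]
R=Ro.from_rotvec(o["tool_rot"]).as_matrix()
n=np.array([-.410,.332,.849])
tip=atz(w,315,200.7,o["tool_pos"][2]-.0885,o);print("tip",tip,"tool",R.T@(tip-o["tool_pos"]))
mouth=atz(w,285+340/11,165+328/11,.114,o);print("mouth",mouth,"floor",mouth-.005*n)
print("bez",atz(w,285+341/11,165+329/11,.1155,o)-.007*n)
# tri
b=(425+285/12,235+395/12);print("tri",tri([ray(w,285+341/11,165+329/11,o),ray(s,*b)]))
print("tiptri",tri([ray(w,315,200.7,o),ray(s,425+335/12,235+250/12)]))
a=atz(w,285+340/11,165+215/11,.114,o);c=atz(w,285+341/11,165+440/11,.114,o);v=a-c;print("slot yaw",np.degrees(np.arctan2(v[1],v[0])),np.linalg.norm(v))
# lateral offset along xdir,ydir
x=np.array([np.cos(np.radians(-39)),np.sin(np.radians(-39)),0]);y=np.array([-x[1],x[0],0])
f=mouth-.005*n;print("tip-floor in ctrl x,y",(tip-f)@x,(tip-f)@y,tip[2]-f[2])
E
```

```text
tip [ 0.58675518 -0.28413453  0.15406286] tool [-0.00074948  0.00013857  0.08855261]
mouth [ 0.58451923 -0.28781672  0.114     ] floor [ 0.58656923 -0.28947672  0.109755  ]
bez [ 0.58762943 -0.29001362  0.109557  ]
tri (array([ 0.58430866, -0.28946773,  0.10969337]), [np.float64(0.0009220325341768827), np.float64(0.0009220325341768453)])
tiptri (array([ 0.58599027, -0.28784012,  0.14358304]), [np.float64(0.002096254971439895), np.float64(0.0020962549714398358)])
slot yaw 45.512663474804256 0.020784892482835254
tip-floor in ctrl x,y -0.0032174411002172175 0.004268682536232735 0.04430786266367159
```

>>> step_arm:
  moves:
    - [0, 0, -0.001, -0.003, 0]
    - [0, -0.001, -0.002, -0.006, 0]
    - [0, 0, -0.001, -0.006, 0]
    - [0, 0, 0, -0.006, 0]
    - [0, 0, 0, -0.005, 0]
    - [0, 0, 0, -0.003, 0]
    - [0, 0, 0, 0, 0]

```text
t: 20.78
tool_pos: [0.5818, -0.2905, 0.2109]
tool_rot: [-2.886, -1.2, -0.064]
contact_force: [0.6, -0.1, -1.0]
opening: 0.0179
```

```bash
python3 st.py; python3 - <<'E'
from h import *
import pickle
D={}
o=ctrl.get_obs()
for n in("wrist","scene"):
    d=ctrl.get_image(n);D[n]=d
pickle.dump((o,D),open("p8.pkl","wb"))
save(D["wrist"],"w8a.png",(285,165,350,225),11)
save(D["scene"],"s8a.png",(425,235,475,290),12)
E
```

```text
t 20.77 p [ 0.5818 -0.2905  0.2109] tz [ 0.0317  0.0297 -0.9991] xyaw 45.15 F [ 0.6  -0.12 -0.98] M [-0.022 -0.004  0.072] op 0.0179 q [-0.597  0.1    1.559  0.043  1.474  0.182]
```

View pics/w8a.png

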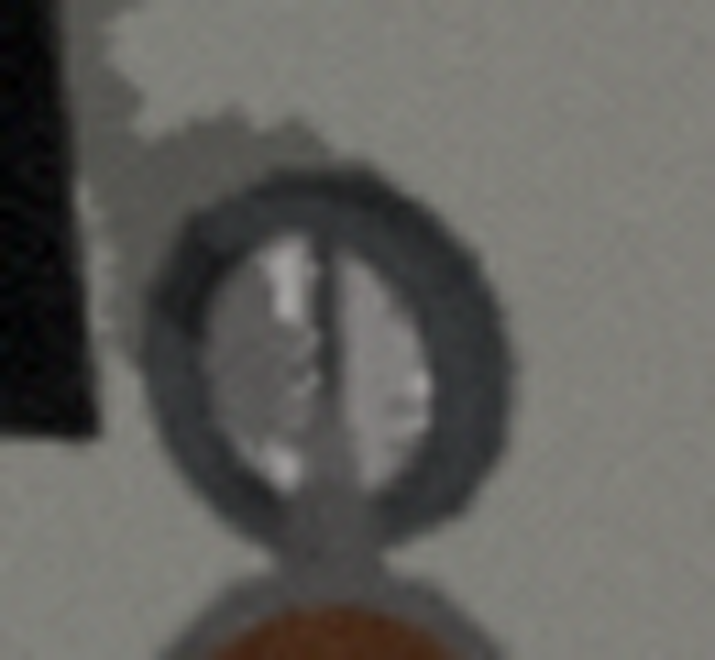

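View pics/s8a.png

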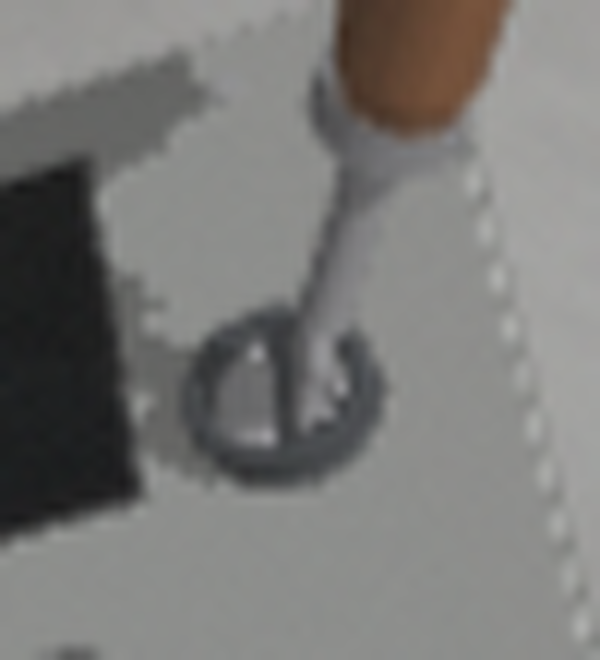

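```bash
python3 - <<'E'
from h import *
import pickle
o,D=pickle.load(open("p8.pkl","rb"));w=D["wrist"];s=D["scene"]
n=np.array([-.410,.332,.849])
x=np.array([np.cos(np.radians(-39)),np.sin(np.radians(-39)),0]);y=np.array([-x[1],x[0],0])
tip=atz(w,315,200.7,o["tool_pos"][2]-.0885,o);print("tip",tip)
for u in (325,327,330):
  m=atz(w,285+u/11,165+350/11,.114,o);f=m-.005*n
  print("mouth",m,"floor",f,"tip-floor",(tip-f)@x*1e3,(tip-f)@y*1e3,(tip-f)[2]*1e3)
b=atz(w,285+332/11,165+362/11,.1155,o)-.007*n;print("bez floor",b,(tip-b)@x*1e3,(tip-b)@y*1e3)
print("scene: tip px",proj(s,tip),"floor px",proj(s,f))
print("zoom", (np.array(proj(s,tip))-[425,235])*12,(np.array(proj(s,f+.005*n))-[425,235])*12)
E
```

```text
tip [ 0.5842038  -0.28845046  0.12244899]
mouth [ 0.5849123  -0.28718692  0.114     ] floor [ 0.5869623  -0.28884692  0.109755  ] tip-floor -2.3932529980749493 -1.4278752210978198 12.693985166337685
mouth [ 0.5850264  -0.28730049  0.114     ] floor [ 0.5870764  -0.28896049  0.109755  ] tip-floor -2.5534037114408252 -1.4114194224242511 12.693985166337685
mouth [ 0.58519756 -0.28747086  0.114     ] floor [ 0.58724756 -0.28913086  0.109755  ] tip-floor -2.793630309599638 -1.3867377400383731 12.693985166337685
bez floor [ 0.58773727 -0.2903507   0.109557  ] -3.9418755259833587 -0.7469237111038496
scene: tip px (np.float64(449.15574318897035), np.float64(263.31080310231397)) floor px (np.float64(449.1592179348269), np.float64(266.9734250682749))
zoom [289.86891827 339.72963723] [278.83898191 366.46949844]
```

>>> step_arm:
  moves:
    - [0, 0, 0, -0.0025, 0]
    - [0, 0.0004, 0, -0.003, 0]
    - [0, 0.0005, 0, -0.003, 0]
    - [0, 0.0005, 0, -0.0025, 0]
    - [0, 0, 0, 0, 0]

```text
t: 21.5
tool_pos: [0.5842, -0.2914, 0.2027]
tool_rot: [-2.89, -1.201, -0.067]
contact_force: [-2.5, 1.5, 0.9]
opening: 0.0178
```

```bash
python3 st.py; python3 - <<'E'
from h import *
import pickle
D={}
o=ctrl.get_obs()
for n in("wrist","scene"):
    d=ctrl.get_image(n);D[n]=d
pickle.dump((o,D),open("p9.pkl","wb"))
save(D["wrist"],"w9a.png",(285,165,350,225),11)
save(D["scene"],"s9a.png",(425,235,475,290),12)
E
```

```text
t 21.5 p [ 0.5842 -0.2914  0.2027] tz [ 0.0349  0.0268 -0.999 ] xyaw 45.16 F [-2.55  1.51  0.88] M [ 0.21   0.487 -0.042] op 0.0178 q [-0.596  0.107  1.564  0.042  1.456  0.182]
```

View pics/w9a.png

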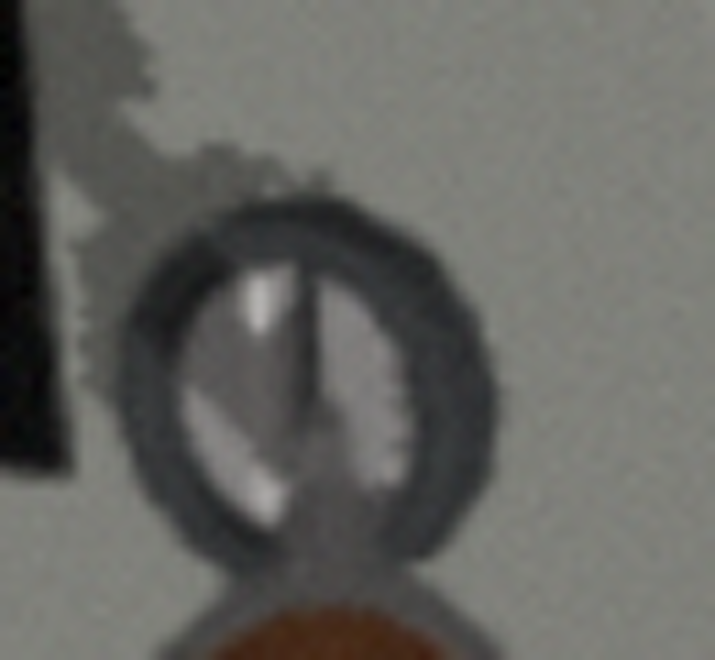

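View pics/s9a.png

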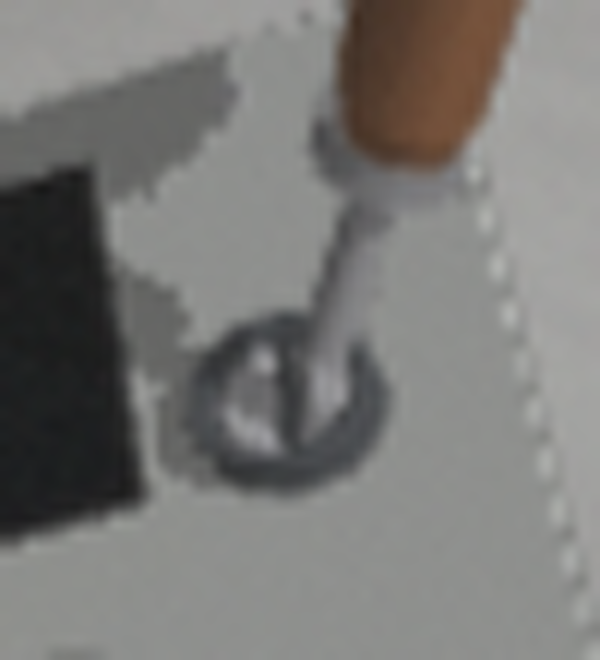

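>>> step_arm:
  moves:
    - [0, -0.0015, 0.001, 0.001, 0]
    - [0, -0.0005, 0.0004, 0, 0]
    - [0, 0, 0, -0.001, 0]

```text
t: 21.98
tool_pos: [0.5822, -0.2896, 0.2025]
tool_rot: [-2.89, -1.201, -0.067]
contact_force: [-1.4, 1.3, -0.2]
opening: 0.0177
```

```bash
cat > sh.py <<'E'
import sys
exec(open("st.py").read())
import pickle
k=sys.argv[1]
D={n:ctrl.get_image(n) for n in("wrist","scene")}
pickle.dump((o,D),open("p%s.pkl"%k,"wb"))
a=cv2.resize(D["wrist"]["color"][165:225,285:350],None,fx=8,fy=8,interpolation=2)
b=cv2.resize(D["scene"]["color"][235:290,425:475],None,fx=8.72,fy=8.72,interpolation=2)
h=min(a.shape[0],b.shape[0]);cv2.imwrite("pics/c%s.png"%k,np.hstack([a[:h],b[:h]])[:,:,::-1])
E
python3 sh.py 10
```

```text
t 21.98 p [ 0.5822 -0.2896  0.2025] tz [ 0.0354  0.0272 -0.999 ] xyaw 45.16 F [-1.42  1.35 -0.22] M [ 0.189  0.299 -0.008] op 0.0177 q [-0.596  0.101  1.571  0.043  1.455  0.182]
```

View pics/c10.png

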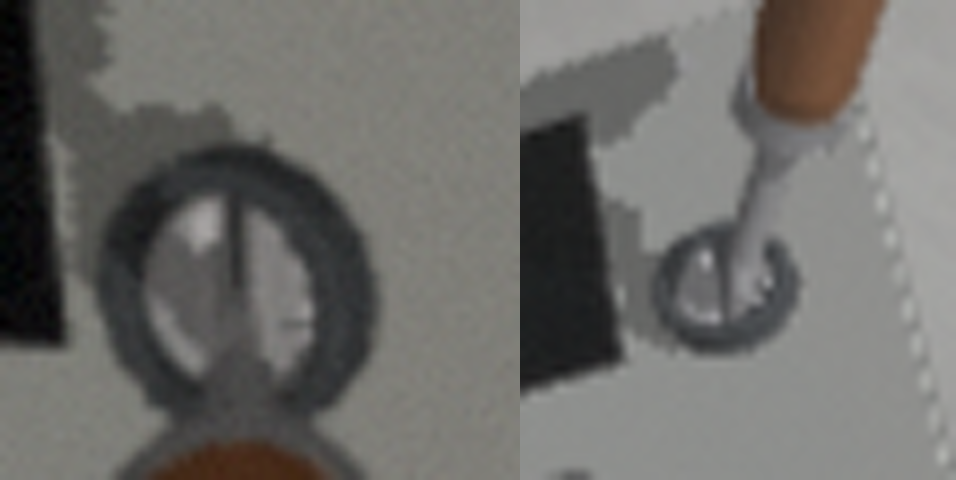

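>>> step_arm:
  moves:
    - [0, -0.0004, 0.0003, -0.001, 0]
    - [0, 0, 0, -0.0015, 0]
    - [0, 0, 0, -0.0015, 0]

```text
t: 22.45
tool_pos: [0.582, -0.2895, 0.1975]
tool_rot: [-2.89, -1.202, -0.068]
contact_force: [-1.4, 0.3, 3.5]
opening: 0.0177
```

```bash
python3 sh.py 11
```

```text
t 22.45 p [ 0.582  -0.2895  0.1975] tz [ 0.0357  0.0268 -0.999 ] xyaw 45.16 F [-1.44  0.33  3.53] M [0.03  0.069 0.017] op 0.0177 q [-0.596  0.104  1.577  0.043  1.447  0.182]
```

View pics/c11.png

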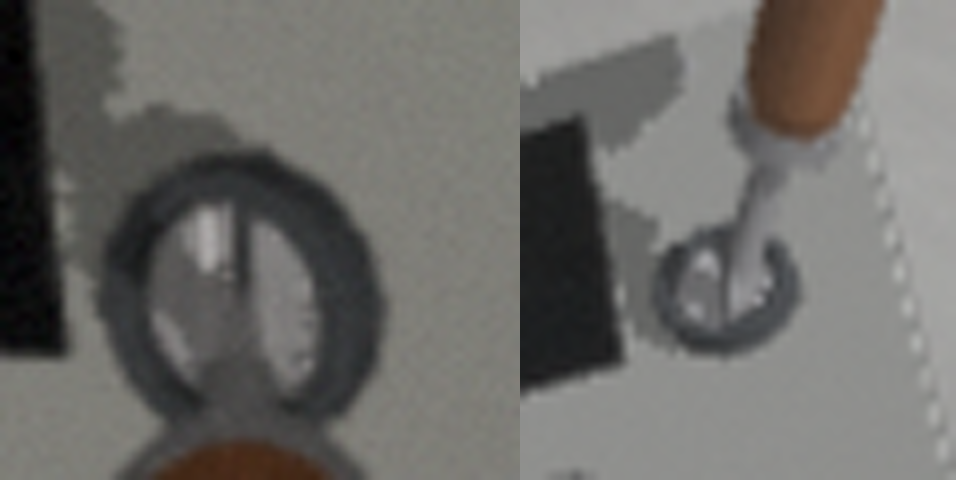

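>>> step_arm:
  moves:
    - [0, 0.0004, -0.0003, -0.001, 0]
    - [0, 0.0005, -0.0004, -0.001, 0]
    - [0, 0.0005, -0.0004, -0.001, 0]
    - [0, 0.0005, -0.0004, -0.001, 0]
    - [0, 0.0005, -0.0004, -0.001, 0]

```text
t: 23.18
tool_pos: [0.5843, -0.2913, 0.1934]
tool_rot: [-2.889, -1.201, -0.067]
contact_force: [-1.6, 0.2, 3.4]
opening: 0.0177
```

```bash
python3 sh.py 12
```

```text
t 23.18 p [ 0.5843 -0.2913  0.1934] tz [ 0.035   0.0272 -0.999 ] xyaw 45.16 F [-1.63  0.19  3.4 ] M [0.286 0.44  0.012] op 0.0177 q [-0.596  0.113  1.574  0.043  1.441  0.181]
```

View pics/c12.png

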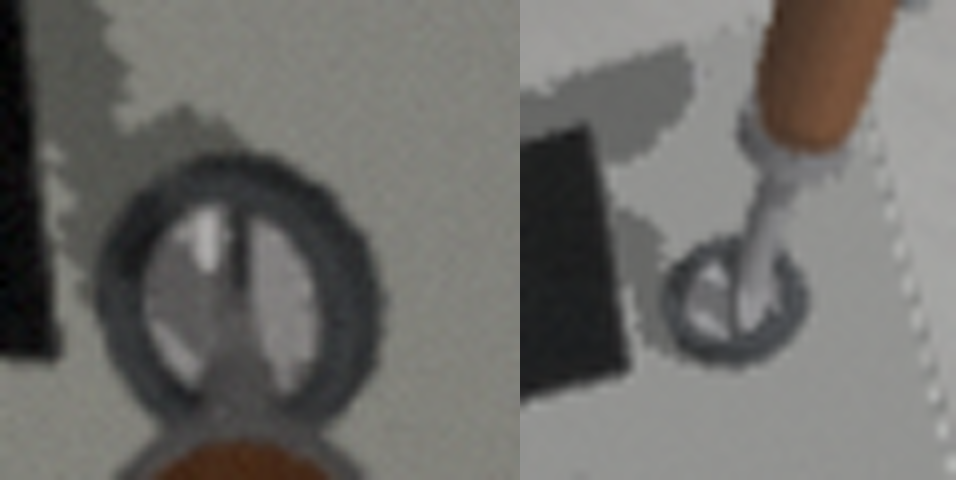

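>>> step_arm:
  moves:
    - [0, 0.0005, -0.0004, -0.001, 0]
    - [0, 0.0005, -0.0004, -0.001, 0]
    - [0, 0.0004, -0.0003, -0.001, 0]
    - [0, 0.0004, -0.0003, -0.001, 0]
    - [0, 0.0004, -0.0003, -0.001, 0]
    - [0, 0, 0, -0.001, 0]

```text
t: 24.02
tool_pos: [0.5864, -0.293, 0.1892]
tool_rot: [-2.889, -1.202, -0.066]
contact_force: [-2.8, 1.4, 7.5]
opening: 0.0175
```

```bash
python3 sh.py 13
```

```text
t 24.02 p [ 0.5864 -0.293   0.1892] tz [ 0.0344  0.0276 -0.999 ] xyaw 45.18 F [-2.84  1.43  7.54] M [ 0.561  0.873 -0.001] op 0.0175 q [-0.596  0.123  1.571  0.043  1.436  0.181]
```

View pics/c13.png

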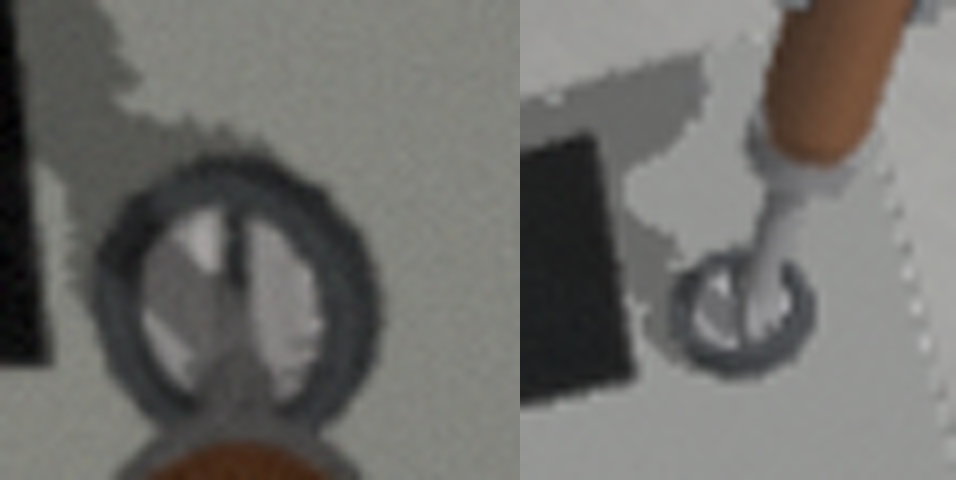

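>>> step_arm:
  moves:
    - [0, 0, 0, -0.0015, 0]
    - [0, 0, 0.0003, -0.0015, -5]
    - [0, 0, 0.0003, -0.0015, -7]

```text
t: 24.5
tool_pos: [0.5867, -0.2929, 0.1891]
tool_rot: [-3.007, -0.886, -0.069]
contact_force: [-3.5, 0.8, 8.2]
opening: 0.0176
```

```bash
python3 st.py
```

```text
t 24.5 p [ 0.5867 -0.2929  0.1891] tz [ 0.0405  0.0179 -0.999 ] xyaw 32.84 F [-3.54  0.77  8.16] M [0.459 0.949 0.086] op 0.0176 q [-0.594  0.116  1.578  0.038  1.424  0.399]
```

>>> step_arm:
  moves:
    - [0, 0, 0.0003, -0.0025, -8]
    - [0, 0, 0.0003, -0.0025, -8]
    - [0, 0, 0.0004, -0.0025, -8]

```text
t: 24.88
tool_pos: [0.5873, -0.2925, 0.1887]
tool_rot: [3.127, 0.221, 0.072]
contact_force: [-4.4, 2.5, 11.7]
opening: 0.0177
```

```bash
python3 sh.py 14
```

```text
t 24.88 p [ 0.5873 -0.2925  0.1887] tz [ 0.0462 -0.0031 -0.9989] xyaw 8.08 F [-4.36  2.48 11.66] M [0.664 1.254 0.073] op 0.0177 q [-0.586  0.107  1.588  0.023  1.406  0.841]
```

View pics/c14.png

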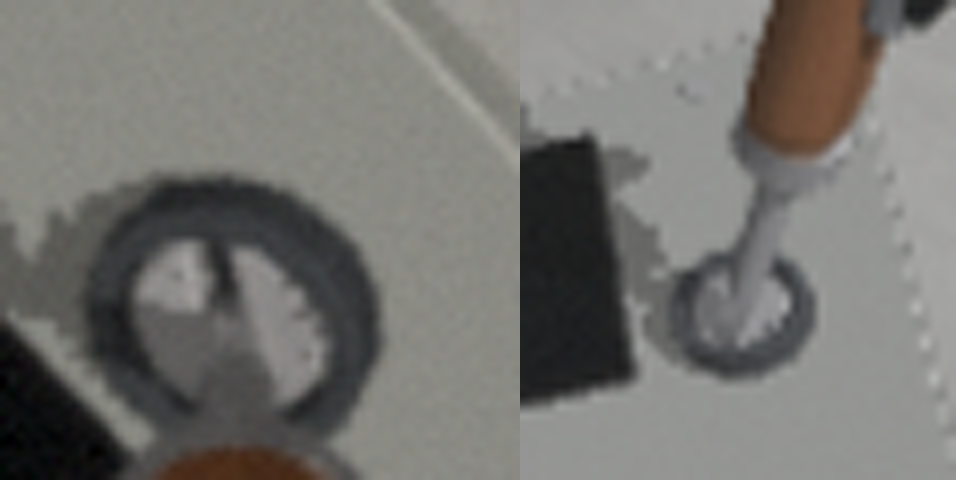

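>>> step_arm:
  moves:
    - [0, 0, 0.0004, -0.0025, -8]
    - [0, 0, 0.0004, -0.0025, -8]
    - [0, 0, 0.0004, -0.0025, -8]

```text
t: 25.35
tool_pos: [0.5877, -0.292, 0.1886]
tool_rot: [3.09, -0.447, 0.071]
contact_force: [-5.2, 2.7, 11.5]
opening: 0.0174
```

```bash
python3 sh.py 15
```

```text
t 25.35 p [ 0.5877 -0.292   0.1886] tz [ 0.0424 -0.0253 -0.9988] xyaw -16.46 F [-5.2   2.73 11.48] M [0.623 1.286 0.069] op 0.0174 q [-0.575  0.103  1.593  0.002  1.396  1.283]
```

View pics/c15.png

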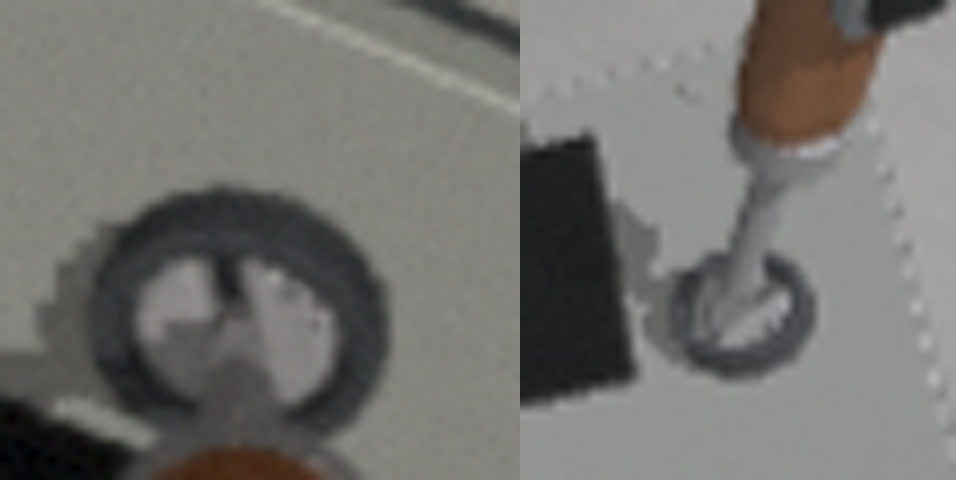

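>>> step_arm:
  moves:
    - [0, 0, 0.0004, -0.0025, -8]
    - [0, 0, 0.0004, -0.0025, -8]
    - [0, 0, 0.0004, -0.0025, -8]

```text
t: 25.82
tool_pos: [0.588, -0.2919, 0.1886]
tool_rot: [2.912, -1.09, 0.066]
contact_force: [-5.5, 2.3, 10.8]
opening: 0.0178
```

```bash
python3 sh.py 16
```

```text
t 25.82 p [ 0.588  -0.2919  0.1886] tz [ 0.0288 -0.0447 -0.9986] xyaw -41.01 F [-5.47  2.31 10.83] M [0.606 1.272 0.032] op 0.0178 q [-0.564  0.106  1.59  -0.023  1.398  1.727]
```

View pics/c16.png

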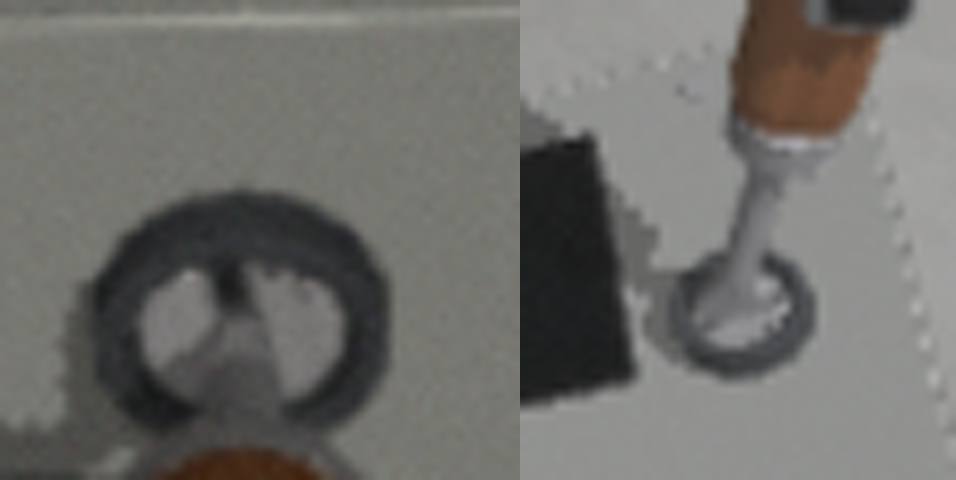

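>>> step_arm:
  moves:
    - [0, 0.0002, 0.0003, -0.0025, -7]
    - [0, 0.0002, 0.0003, -0.0025, -7]

```text
t: 26.18
tool_pos: [0.5881, -0.292, 0.1886]
tool_rot: [2.748, -1.439, 0.06]
contact_force: [-5.8, 2.5, 12.0]
opening: 0.0177
```

```bash
python3 sh.py 17
```

```text
t 26.18 p [ 0.5881 -0.292   0.1886] tz [ 0.0162 -0.0531 -0.9985] xyaw -55.24 F [-5.8   2.45 11.96] M [ 0.441  1.676 -0.037] op 0.0177 q [-0.557  0.112  1.583 -0.037  1.405  1.984]
```

View pics/c17.png

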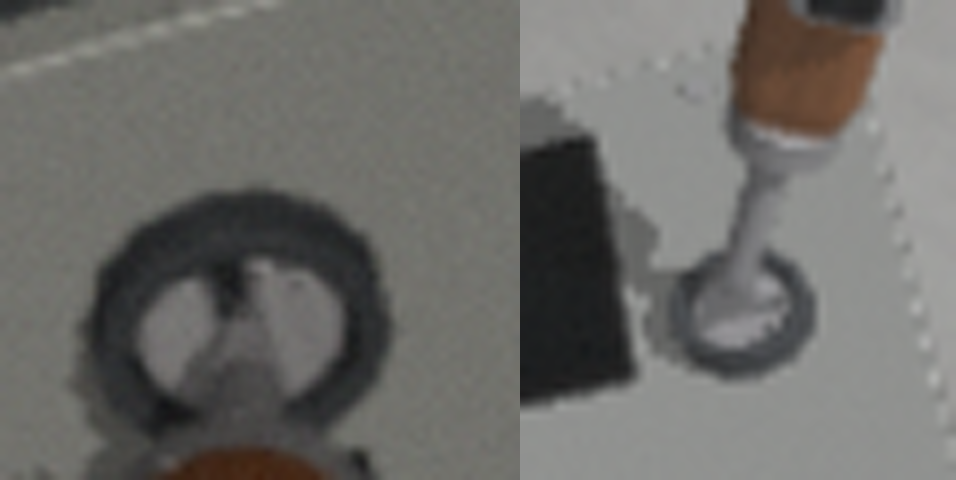

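>>> step_arm:
  moves:
    - [0, 0.0002, 0.0003, -0.003, -6]
    - [0, 0.0001, 0.0002, -0.003, -5]

```text
t: 26.52
tool_pos: [0.5877, -0.2925, 0.1885]
tool_rot: [2.589, -1.695, 0.055]
contact_force: [-6.3, 1.7, 13.2]
opening: 0.0177
```

```bash
python3 sh.py 18
```

```text
t 26.52 p [ 0.5877 -0.2925  0.1885] tz [ 0.0039 -0.0585 -0.9983] xyaw -66.39 F [-6.29  1.72 13.2 ] M [0.686 1.761 0.159] op 0.0177 q [-0.553  0.118  1.577 -0.048  1.413  2.184]
```

View pics/c18.png

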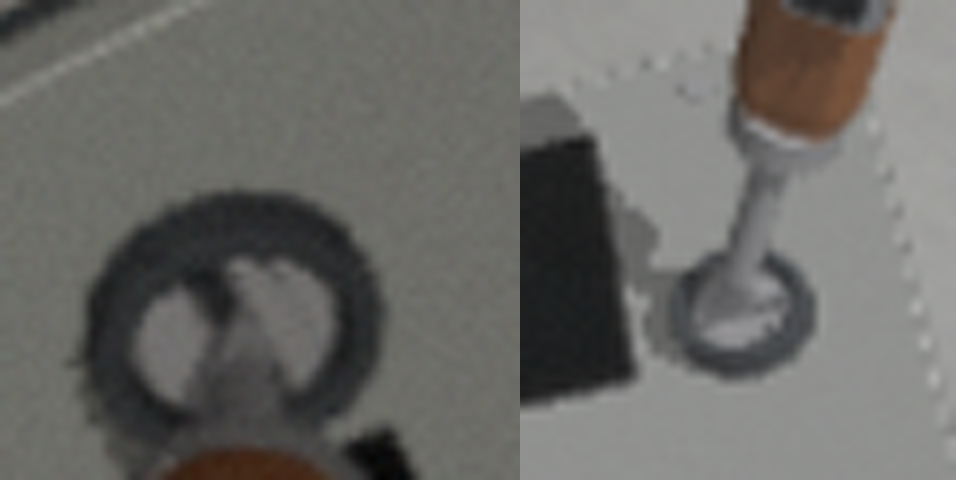

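>>> step_arm:
  moves:
    - [0, 0, 0, -0.003, -4]
    - [0, 0, 0, -0.002, 4]
    - [0, 0, 0, 0, 4]
    - [0, 0, 0, 0.002, 0]
    - [0, 0, 0, 0.004, 0]
    - [0, 0, 0, 0.006, 0]
    - [0, 0, 0, 0.008, 0]
    - [0, 0, 0, 0.008, 0]
    - [0, 0, 0, 0.008, 0]
    - [0, 0, 0, 0.004, 0]
    - [0, 0, 0, 0, 0]

```text
t: 28.0
tool_pos: [0.5875, -0.2923, 0.2295]
tool_rot: [2.649, -1.601, 0.056]
contact_force: [0.2, 0.6, -1.5]
opening: 0.0174
```

```bash
python3 sh.py 19;python3 - <<'E'
from h import *
import pickle
o,D=pickle.load(open("p19.pkl","rb"))
save(D["wrist"],"w19.png",(270,130,370,230),7);save(D["scene"],"s19.png",(385,200,495,340),5)
E
```

```text
t 28.0 p [ 0.5875 -0.2923  0.2295] tz [ 0.0073 -0.0583 -0.9983] xyaw -62.26 F [ 0.17  0.56 -1.54] M [ 0.068  0.02  -0.039] op 0.0174 q [-0.554  0.091  1.537 -0.046  1.476  2.108]
```

View pics/w19.png

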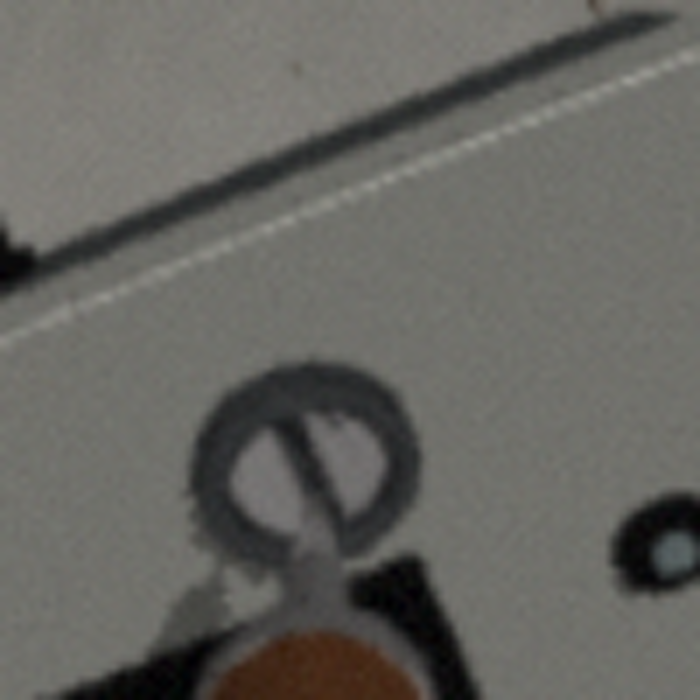

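View pics/s19.png

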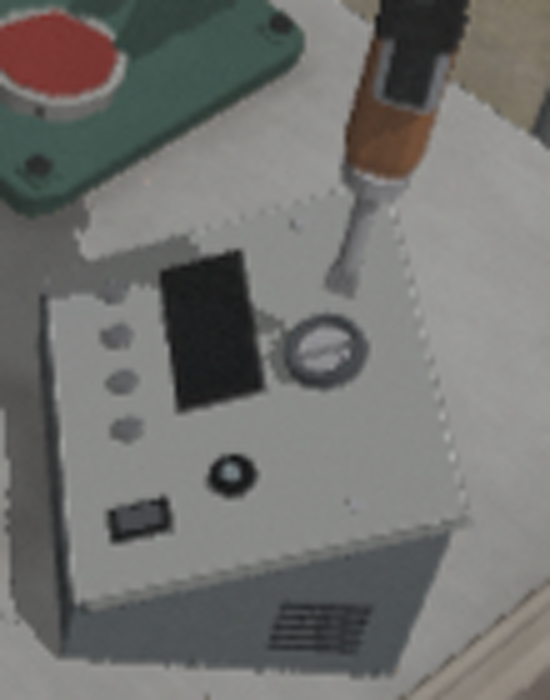

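```bash
python3 - <<'E'
from h import *
import pickle
o,D=pickle.load(open("p19.pkl","rb"));w=D["wrist"]
th=np.radians(28);x=np.array([np.cos(np.radians(-39)),np.sin(np.radians(-39)),0]);y=np.array([-x[1],x[0],0])
n=-np.sin(th)*x+np.cos(th)*np.array([0,0,1]);u=np.cos(th)*x+np.sin(th)*np.array([0,0,1])
P0=np.array([.59,-.292,.106])
def pl(a,b):
    q,d=ray(w,270+a/7,130+b/7,o);return q+d*((P0-q)@n)/(d@n)
for a,b in [((290,425),(340,545)),((0,345),(700,50)),((285,420),(345,550))]:
    v=pl(*b)-pl(*a);print(np.degrees(np.arctan2(v@u,v@y)))
tipt=np.array([-.00075,.00014,.0886]);R=Ro.from_rotvec(o["tool_rot"]).as_matrix()
print("exp tip px",proj(w,o["tool_pos"]+R@tipt,o))
E
python3 - <<'E'
import cv2
E
```

```text
-86.9754534446662
-179.63078542609955
-88.6088586313102
exp tip px (np.float64(316.52815005618817), np.float64(198.5780284460987))
```

>>> step_arm:
  moves:
    - [0, -0.01, 0, 0.008, 0]
    - [0, -0.025, 0, 0.008, 3]
    - [0, -0.035, 0, 0.004, 5]
    - [0, -0.035, 0, 0, 5]
    - [0, -0.035, 0, 0, 5]
    - [0, -0.025, 0.01, 0, 5]
    - [0, -0.01, 0.02, 0, 5]
    - [0, 0, 0.025, 0, 6]
    - [0, 0, 0.025, 0, 6]
    - [0, 0, 0.025, 0, 6]
    - [0, 0, 0.025, 0, 6]
    - [0, 0, 0.025, 0, 6]
    - [0, 0, 0.025, 0, 6]
    - [0, 0, 0.025, 0, 6]
    - [0, 0, 0.025, 0, 6]
    - [0, 0, 0.025, 0, 6]
    - [0, 0, 0.025, 0, 6]
    - [0, 0, 0.015, 0, 3]
    - [0, 0, 0.008, 0, 0]
    - [0, 0, 0, 0, 0]

```text
t: 30.6
tool_pos: [0.3958, 0.0198, 0.2538]
tool_rot: [3.01, 0.847, 0.103]
contact_force: [-0.3, 0.0, -1.4]
opening: 0.0178
```

```bash
python3 st.py
```

```text
t 30.6 p [0.3958 0.0198 0.2538] tz [ 0.0666  0.005  -0.9978] xyaw 31.49 F [-0.34  0.02 -1.4 ] M [ 0.026  0.057 -0.019] op 0.0178 q [-0.15  -0.621  2.083  0.015  1.614  0.873]
```

>>> step_arm:
  moves:
    - [0, 0.025, 0, 0, 0]
    - [0, 0, 0, 0, 0]
    - [0, 0.025, 0, 0, 0]
    - [0, 0, 0, 0, 0]
    - [0, 0.025, 0, 0, 0]
    - [0, 0, 0, 0, 0]
    - [0, 0.025, 0, 0, 0]
    - [0, 0, 0, 0, 0]

```text
t: 31.6
tool_pos: [0.4922, 0.0166, 0.2545]
tool_rot: [3.012, 0.836, 0.095]
contact_force: [-0.5, -1.1, -1.7]
opening: 0.0176
```

```bash
python3 st.py
```

```text
t 31.6 p [0.4922 0.0166 0.2545] tz [ 0.062   0.0026 -0.9981] xyaw 31.08 F [-0.5  -1.11 -1.72] M [-0.003 -0.025 -0.021] op 0.0176 q [-0.124 -0.344  1.894  0.01   1.531  0.905]
```

>>> step_arm:
  moves:
    - [0, -0.03, 0, 0, 0]
    - [0, -0.03, 0, 0, 0]
    - [0, 0, 0, 0.03, 0]
    - [0, 0, 0, 0.03, 0]
    - [0, 0, 0, 0, 0]
    - [0, 0, 0, 0, 0]

```text
t: 32.35
tool_pos: [0.4215, 0.0166, 0.3122]
tool_rot: [3.015, 0.835, 0.081]
contact_force: [-0.1, -0.0, -2.1]
opening: 0.0176
```

```bash
python3 st.py
```

```text
t 32.35 p [0.4215 0.0166 0.3122] tz [ 0.0531  0.0027 -0.9986] xyaw 31.0 F [-0.09 -0.03 -2.07] M [0.06  0.047 0.043] op 0.0176 q [-0.145 -0.538  1.936  0.01   1.691  0.887]
```

>>> step_arm:
  moves:
    - [0, 0.025, 0, -0.01, 0]
    - [0, 0, 0, 0, 0]
    - [0, 0.025, 0, -0.01, 0]
    - [0, 0, 0, 0, 0]
    - [0, 0.025, 0, -0.01, 0]
    - [0, 0, 0, 0, 0]
    - [0, -0.035, 0, 0, 0]
    - [0, -0.035, 0, 0, 0]
    - [0, 0, 0, 0.03, 0]
    - [0, 0, 0, 0, 0]
    - [0, 0, 0, 0, 0]

```text
t: 33.72
tool_pos: [0.4144, 0.0174, 0.3078]
tool_rot: [3.02, 0.837, 0.06]
contact_force: [0.3, 1.1, -1.2]
opening: 0.0178
```

```bash
python3 st.py
```

```text
t 33.73 p [0.4144 0.0174 0.3078] tz [ 0.0386  0.0032 -0.9993] xyaw 31.01 F [ 0.28  1.13 -1.17] M [ 0.002  0.072 -0.015] op 0.0178 q [-0.144 -0.545  1.948  0.009  1.702  0.887]
```

>>> step_arm:
  moves:
    - [0, 0.025, 0, -0.01, 0]
    - [0, 0, 0, 0, 0]
    - [0, 0.025, 0, -0.01, 0]
    - [0, 0, 0, 0, 0]
    - [0, 0.025, 0, -0.01, 0]
    - [0, 0, 0, 0, 0]
    - [0, -0.035, 0, 0, 0]
    - [0, -0.035, 0, 0, 0]
    - [0, 0, 0, 0.03, 0]
    - [0, 0, 0, 0, 0]
    - [0, 0, 0, 0, 0]

```text
t: 35.1
tool_pos: [0.4096, 0.018, 0.3079]
tool_rot: [3.022, 0.839, 0.046]
contact_force: [0.2, 0.6, -0.7]
opening: 0.0174
```

```bash
python3 st.py
```

```text
t 35.1 p [0.4096 0.018  0.3079] tz [ 0.0293  0.0031 -0.9996] xyaw 31.06 F [ 0.18  0.59 -0.71] M [0.013 0.015 0.   ] op 0.0174 q [-0.143 -0.551  1.951  0.007  1.713  0.887]
```

>>> step_arm:
  moves:
    - [0, 0.006, 0, -0.004, 0]
    - [0, 0.012, 0, -0.008, 0]
    - [0, 0.015, 0, -0.01, 0]
    - [0, 0.015, 0, -0.01, 0]
    - [0, 0.015, 0, -0.01, 0]
    - [0, 0.012, 0, -0.01, 0]
    - [0, 0.009, 0, -0.01, 0]
    - [0, 0.006, 0, -0.01, 0]
    - [0, 0.003, 0, -0.01, 0]
    - [0, 0, 0, -0.01, 0]
    - [0, 0, 0, -0.008, 0]
    - [0, 0, 0, -0.005, 0]
    - [0, 0, 0, 0, 0]

```text
t: 36.72
tool_pos: [0.5066, 0.0185, 0.1873]
tool_rot: [-3.026, -0.841, -0.026]
contact_force: [0.4, -0.6, -0.9]
opening: 0.0176
```

```bash
python3 st.py; python3 - <<'E'
from h import *
import pickle
o=ctrl.get_obs()
D={n:ctrl.get_image(n) for n in("wrist","scene")}
pickle.dump((o,D),open("p20.pkl","wb"))
save(D["wrist"],"w20.png",(275,150,365,230),8);save(D["scene"],"s20.png",(290,140,360,230),7)
tipt=np.array([-.00075,.00014,.0886]);R=Ro.from_rotvec(o["tool_rot"]).as_matrix()
print("tip exp",o["tool_pos"]+R@tipt, proj(D["wrist"],o["tool_pos"]+R@tipt,o), "bore px",proj(D["wrist"],[.5055,.019,.07],o))
E
```

```text
t 36.73 p [0.5066 0.0185 0.1873] tz [ 0.0156  0.0048 -0.9999] xyaw 31.07 F [ 0.45 -0.55 -0.91] M [-0.02   0.037  0.021] op 0.0176 q [-0.114 -0.234  1.916  0.007  1.445  0.914]
tip exp [0.5074438  0.01844253 0.09874526] (np.float64(315.39773962844015), np.float64(200.60186497624312)) bore px (np.float64(313.68472177643923), np.float64(193.73447123500367))
```

View pics/w20.png

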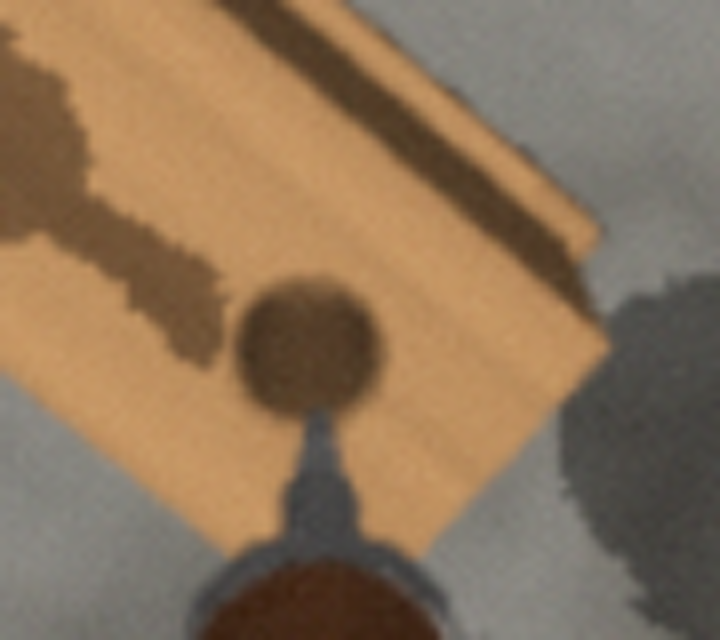

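View pics/s20.png

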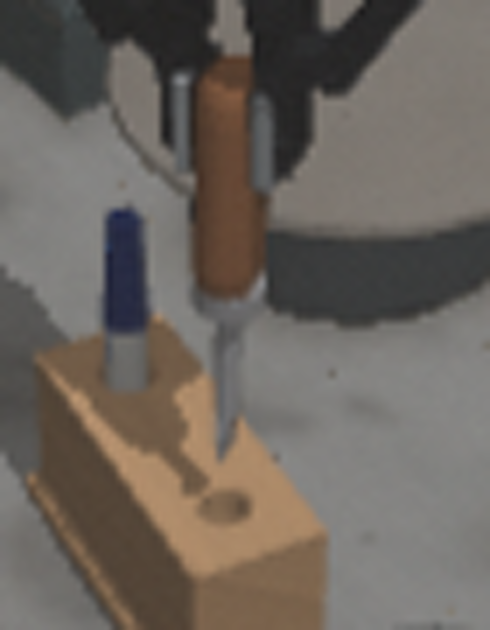

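>>> step_arm:
  moves:
    - [0, -0.001, 0.0003, -0.003, 0]
    - [0, -0.001, 0.0003, -0.006, 0]
    - [0, 0, 0, -0.008, 0]
    - [0, 0, 0, -0.008, 0]
    - [0, 0, 0, -0.006, 0]
    - [0, 0, 0, -0.004, 0]

```text
t: 37.58
tool_pos: [0.507, 0.019, 0.156]
tool_rot: [3.025, 0.841, 0.035]
contact_force: [2.6, 0.8, 0.5]
opening: 0.0177
```

```bash
python3 st.py; python3 - <<'E'
from h import *
o=ctrl.get_obs()
D={n:ctrl.get_image(n) for n in("wrist","scene")}
save(D["wrist"],"w21.png",(275,150,365,230),8)
E
```

```text
t 37.58 p [0.507 0.019 0.156] tz [ 0.0222  0.0042 -0.9997] xyaw 31.07 F [2.56 0.81 0.53] M [-0.002 -0.189  0.007] op 0.0177 q [-0.113 -0.214  1.952  0.007  1.382  0.914]
```

View pics/w21.png

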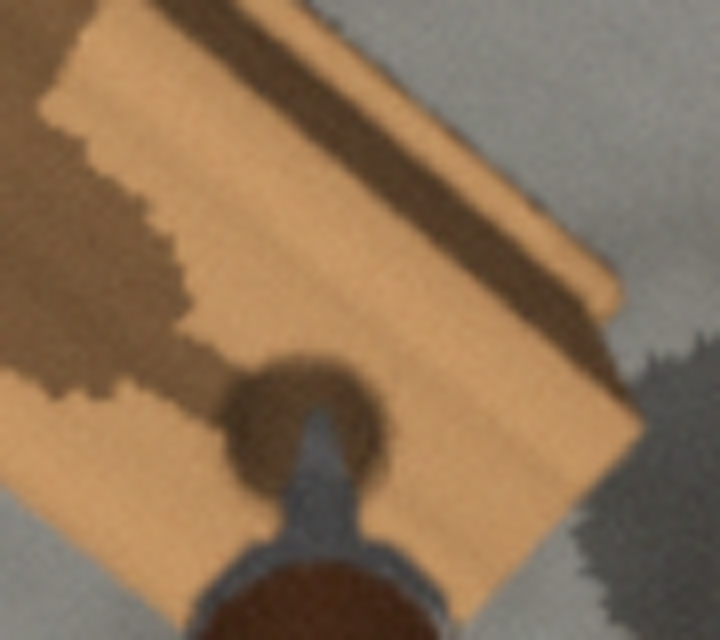

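>>> step_arm:
  moves:
    - [0, -0.001, 0, 0, 0]
    - [0, -0.0012, 0, -0.001, 0]
    - [0, 0, 0, 0, 0]

```text
t: 38.05
tool_pos: [0.506, 0.0199, 0.153]
tool_rot: [3.026, 0.841, 0.043]
contact_force: [2.8, 0.9, -0.2]
opening: 0.0174
```

```bash
python3 st.py; python3 - <<'E'
from h import *
o=ctrl.get_obs()
D={n:ctrl.get_image(n) for n in("wrist","scene")}
save(D["wrist"],"w22.png",(275,150,365,230),8);save(D["scene"],"s22.png",(290,140,360,230),7)
E
```

```text
t 38.05 p [0.506  0.0199 0.153 ] tz [ 0.0267  0.0067 -0.9996] xyaw 31.07 F [ 2.78  0.88 -0.25] M [ 0.264 -0.551 -0.032] op 0.0174 q [-0.114 -0.217  1.96   0.01   1.373  0.913]
```

View pics/w22.png

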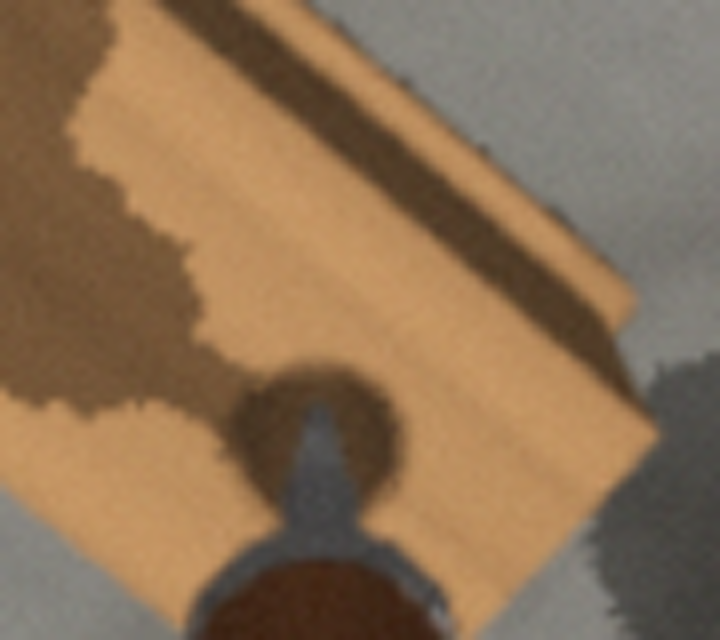

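View pics/s22.png

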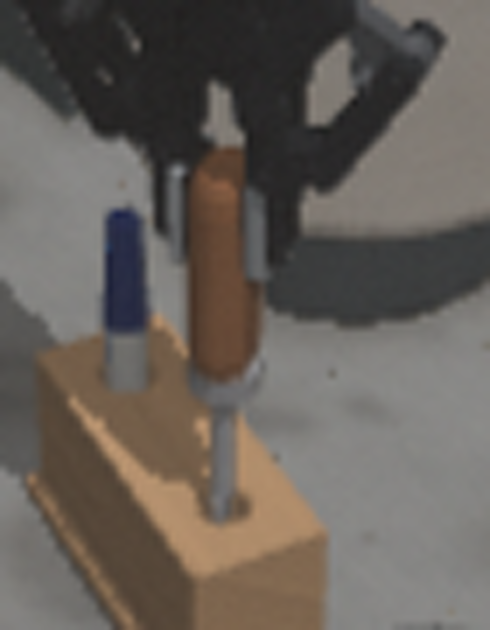

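>>> step_arm:
  moves:
    - [0, 0.0015, 0.001, 0, 0]
    - [0, 0.0012, 0.0008, -0.001, 0]
    - [0, 0, 0, -0.003, 0]
    - [0, 0, 0, -0.004, 0]

```text
t: 38.65
tool_pos: [0.5066, 0.0211, 0.1429]
tool_rot: [3.026, 0.841, 0.032]
contact_force: [1.2, -0.1, -0.5]
opening: 0.0181
```

```bash
python3 st.py
```

```text
t 38.65 p [0.5066 0.0211 0.1429] tz [ 0.0201  0.0046 -0.9998] xyaw 31.07 F [ 1.16 -0.13 -0.51] M [ 0.05  -0.204 -0.02 ] op 0.0181 q [-0.109 -0.201  1.963  0.007  1.36   0.918]
```

>>> step_arm:
  moves:
    - [0, 0.0015, 0, -0.004, 0]
    - [0, 0.001, 0, -0.006, 0]
    - [0, 0, 0, -0.006, 0]
    - [0, 0, 0, -0.006, 0]

```text
t: 39.15
tool_pos: [0.5086, 0.0209, 0.1187]
tool_rot: [3.026, 0.841, 0.029]
contact_force: [-0.2, 0.1, -0.8]
opening: 0.0176
```

```bash
python3 st.py
```

```text
t 39.15 p [0.5086 0.0209 0.1187] tz [ 0.0182  0.0044 -0.9998] xyaw 31.07 F [-0.21  0.09 -0.76] M [-0.047 -0.049 -0.011] op 0.0176 q [-0.109 -0.17   1.979  0.007  1.315  0.918]
```

>>> step_arm:
  moves:
    - [0, 0, 0, -0.005, 0]
    - [0, 0, 0, -0.005, 0]
    - [0, 0, 0, -0.004, 0]
    - [0, 0, 0, -0.002, 0]
    - [0, 0, 0, 0, 0]

```text
t: 39.78
tool_pos: [0.5082, 0.021, 0.1009]
tool_rot: [3.027, 0.841, 0.028]
contact_force: [-0.4, 0.2, -1.0]
opening: 0.0178
```

```bash
python3 st.py; python3 - <<'E'
from h import *
D={n:ctrl.get_image(n) for n in("scene",)}
save(D["scene"],"s23.png",(290,140,360,230),7)
E
```

```text
t 39.77 p [0.5082 0.021  0.1009] tz [ 0.017   0.0045 -0.9998] xyaw 31.07 F [-0.4   0.24 -1.05] M [ 0.037 -0.002 -0.036] op 0.0178 q [-0.109 -0.151  1.993  0.007  1.283  0.918]
```

View pics/s23.png

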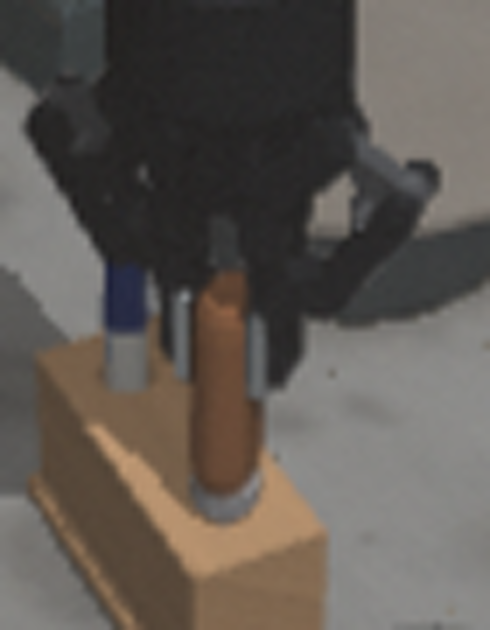

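Close to seated; a few more mm until the collar touches.

>>> step_arm:
  moves:
    - [0, 0, 0, -0.0015, 0]
    - [0, 0, 0, -0.0015, 0]
    - [0, 0, 0, -0.001, 0]
    - [0, 0, 0, -0.001, 0]

```text
t: 40.33
tool_pos: [0.5088, 0.0209, 0.0969]
tool_rot: [3.026, 0.841, 0.03]
contact_force: [-1.7, 0.2, 3.9]
opening: 0.0175
```

```bash
python3 st.py
```

```text
t 40.33 p [0.5088 0.0209 0.0969] tz [ 0.0184  0.0044 -0.9998] xyaw 31.07 F [-1.66  0.22  3.93] M [ 0.114  0.457 -0.026] op 0.0175 q [-0.109 -0.145  1.996  0.007  1.274  0.918]
```

>>> step_arm:
  moves:
    - [0.3, 0, 0, 0, 0]
    - [0.4, 0, 0, 0, 0]
    - [0.6, 0, 0, 0, 0]
    - [0.6, 0, 0, 0, 0]
    - [0.6, 0, 0, 0, 0]

```text
t: 40.95
tool_pos: [0.5094, 0.0209, 0.0974]
tool_rot: [3.025, 0.841, 0.032]
contact_force: [-1.1, 0.7, 0.3]
opening: 0.0513
```

```bash
python3 st.py; python3 - <<'E'
from h import *
D={n:ctrl.get_image(n) for n in("scene","wrist")}
save(D["scene"],"s24.png",(290,140,360,230),7)
save(D["wrist"],"w24.png",(120,150,520,400),2)
E
```

```text
t 40.95 p [0.5094 0.0209 0.0974] tz [ 0.0199  0.0042 -0.9998] xyaw 31.07 F [-1.12  0.72  0.33] M [0.055 0.06  0.054] op 0.0513 q [-0.109 -0.146  1.995  0.007  1.273  0.918]
```

View pics/s24.png

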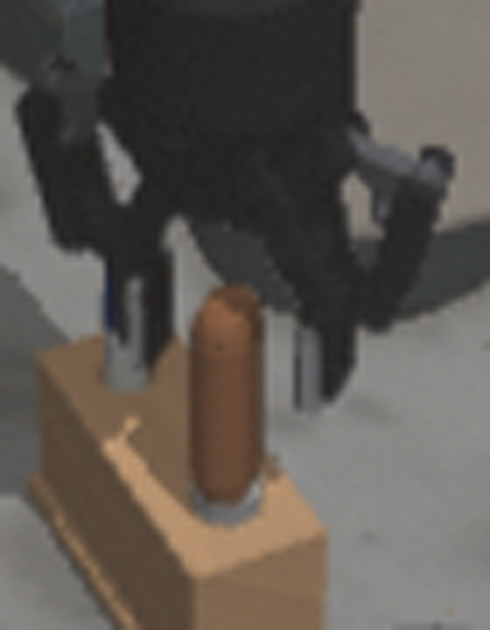

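View pics/w24.png

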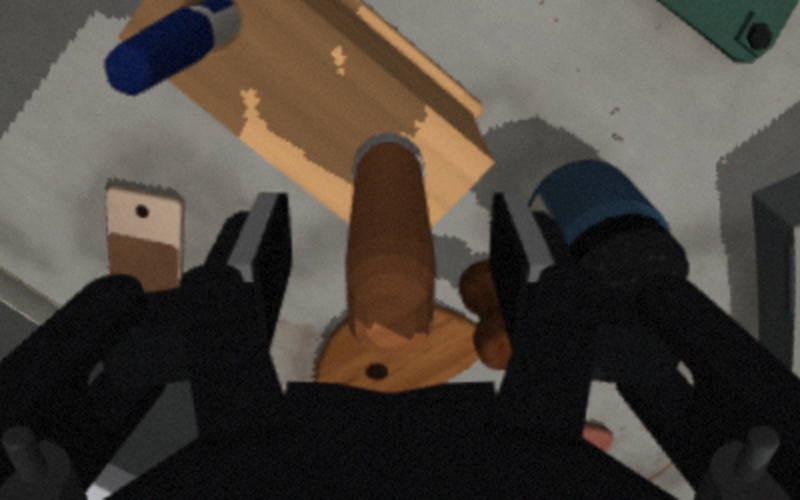

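Driver stands on its collar, fingers clear on both sides. Raise slowly straight up.

>>> step_arm:
  moves:
    - [0.6, 0, 0, 0.004, 0]
    - [0.6, 0, 0, 0.008, 0]
    - [0.6, 0, 0, 0.01, 0]
    - [0.6, 0, 0, 0.012, 0]
    - [0.6, 0, 0, 0.012, 0]
    - [0.6, 0, 0, 0.012, 0]
    - [0.6, 0, 0, 0.012, 0]
    - [0.6, 0, 0, 0.012, 0]
    - [0.6, 0, 0, 0.012, 0]
    - [0.6, 0, 0, 0.012, 0]
    - [0.6, -0.01, 0, 0.015, 0]
    - [0.6, -0.02, 0, 0.015, 0]
    - [0.6, -0.03, 0, 0.01, 0]
    - [0.6, -0.03, 0, 0, 0]
    - [0.6, -0.02, 0, 0, 0]
    - [0.6, 0, 0, 0, 0]

```text
t: 43.05
tool_pos: [0.3948, 0.0209, 0.2578]
tool_rot: [3.023, 0.841, 0.039]
contact_force: [0.6, -0.3, -0.2]
opening: 0.0511
```

```bash
python3 st.py; python3 - <<'E'
from h import *
import pickle
D={n:ctrl.get_image(n) for n in("scene","top","wrist")}
pickle.dump(D,open("p25.pkl","wb"))
save(D["scene"],"s25.png",(220,130,500,340),2.8)
save(D["wrist"],"w25.png")
save(D["top"],"t25.png",(180,120,500,290),2.5)
E
```

```text
t 43.05 p [0.3948 0.0209 0.2578] tz [ 0.0251  0.0033 -0.9997] xyaw 31.09 F [ 0.6  -0.34 -0.17] M [0.013 0.006 0.011] op 0.0511 q [-0.141 -0.586  2.054  0.007  1.649  0.888]
```

View pics/s25.png

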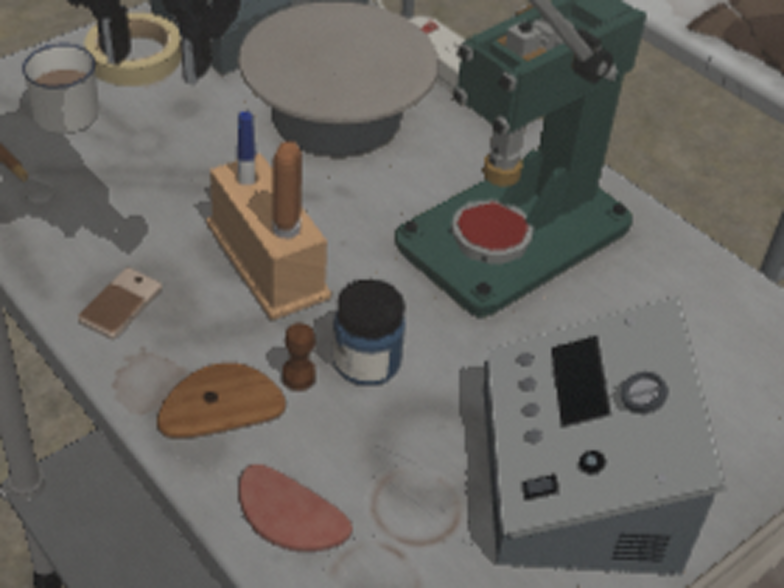

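View pics/w25.png

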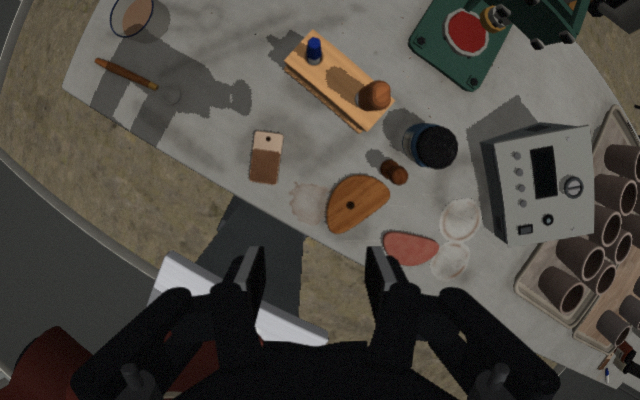

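View pics/t25.png

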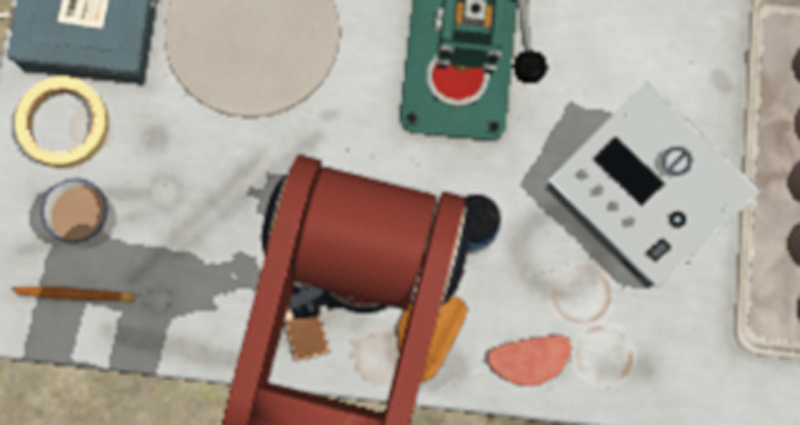

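```bash
python3 - <<'E'
from h import *
import pickle
a=pickle.load(open("p0.pkl","rb"))[1]["scene"]["color"];b=pickle.load(open("p25.pkl","rb"))["scene"]["color"]
for n,(l,t,r,bb) in dict(jar=(336,232,365,270),stamp=(319,246,333,267),cup=(224,148,255,178),tile=(247,225,277,249)).items():
    T=cv2.cvtColor(a[t:bb,l:r],cv2.COLOR_RGB2GRAY);S=cv2.cvtColor(b[t-8:bb+8,l-8:r+8],cv2.COLOR_RGB2GRAY)
    m=cv2.matchTemplate(S,T,cv2.TM_CCOEFF_NORMED);_,v,_,p=cv2.minMaxLoc(m);print(n,round(v,3),(p[0]-8,p[1]-8))
save(pickle.load(open("p25.pkl","rb"))["scene"],"z9.png",(425,245,475,290),12)
print(ctrl.finish_job())
E
```

```text
jar 0.999 (0, 0)
stamp 0.998 (0, 0)
cup 0.842 (0, 0)
tile 0.998 (0, 0)
the job is handed in; nothing more can be done
None
```

View pics/z9.png

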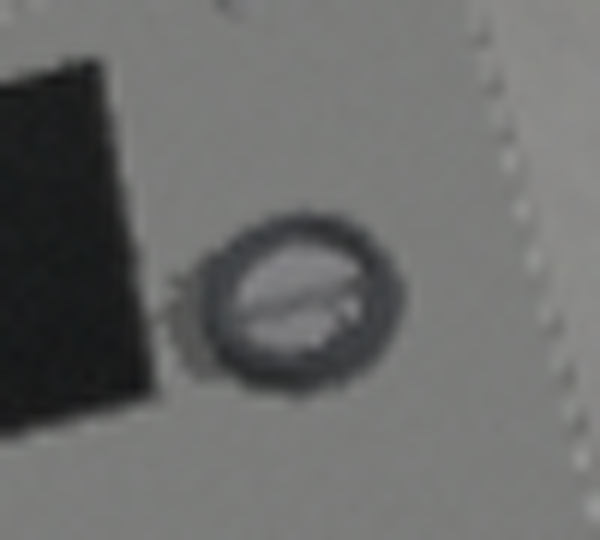

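I locked the cover and put the driver back in its bore, and the job was handed in at about 43 s of the 61 s allowed. I pressed the blade into the slot until the cover met its stop and turned the latch clockwise. Near the end the wrist torque rose to 0.16 N m and the slot turned no further. Then I lifted the driver away, set it back in the bore until its collar touched the block, and let go.

**Last checks**
- **Cover:** in the pictures it is still down with the tool away.
- **Latch:** the slot measures about 91 to 93 degrees from level, so it is at its stop within my reading error of a few degrees.
- **Driver:** it stands upright on its collar.
- **Bystanders:** the jar, stamp, cup and tile are at the same pixels as at the start. The match was 0.998 or better for all but the cup, which matched at 0.84, probably because the arm now shades it.

**Disagreements along the way**
- **First entry into the slot:** the blade first caught the slot's bevel with about 3 N of side force. I shifted it about 2 mm and it went in.
- **Return to the bore:** I had taken a corner of the blade for its middle, about 6 mm off. It rubbed one side of the bore at about 3 N until I corrected it.
- **Tool tilt:** fast moves let the tool drift 2 to 3 degrees off vertical. I worked most of that out before putting the driver back.

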